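# Close up the coffee machine and switch it on

## Task

The filter coffee machine on the worktop has been left open. With your fingertips, push its swung-out filter holder fully home and push the water tank's lid down flush, and only when both are shut press the front of the rocker switch on its top to turn it on. Nothing needs gripping: leave the glass jug standing on its warming plate, and do not lift or disturb the other things on the worktop.

Things in the scene. Friction and masses are not known exactly. Their poses are not given: they have to be found in the camera images.
- coffee_machine: Filter coffee machine, brushed steel and black, 270 mm wide (its y), 172 deep (its x), 245 high when shut; fixed. Origin: centre of its underside; front faces its -x, z up. Right half (y -130 to 0 mm, front at x -70): column with the water tank. Left half (y 0 to +135): bay with the jug on a warming plate, above it the filter holder under a fixed cover (235 mm high, front edge at x -64).
- filter_holder (a joint): Angle a of the swing-out filter holder about an upright hinge at the right edge of its front panel: 0 = fully home (flush with the machine's front), 0.45 to 0.8 at the start, stop at 1.1; grows anticlockwise seen from above. Stays where left; about 1 N moves it. At a the panel runs from the hinge along (-sin a, +cos a) in machine x, y; its outer face looks along (-cos a, -sin a).
- filter_hinge (a point): On the filter holder's hinge axis, 131 mm above the worktop, at machine x -62, y +4 mm; axes as the machine's. The black panel reaches from here to 129 mm from the hinge, is 8 mm thick and 131 to 219 mm above the worktop; its outer face is 10 mm outside the axis. The open basket is behind it. A steel ridge 118 to 124 mm from the hinge stands 5 mm proud of the outer face.
- filter_panel (a point): Point on the outer face of the filter holder's panel, 70 mm from the hinge and 191 mm above the worktop; moves with it. With the holder home its axes are the machine's; the outer face always looks along its -x.
- tank_lid (a joint): Angle b of the water tank's lid: 0 = shut flat, 1.2 to 1.55 at the start (nearly upright), stop at 1.6. A stiff hinge: it stays at any angle and must be pushed all the way (1 to 2 N at the free edge). At b the lid runs from its hinge along (+cos b, +sin b) in machine y, z; its outer face looks along (-sin b, +cos b), so to machine -y when upright.
- lid_hinge (a point): Middle of the lid's hinge axis, along machine x on the column's outer top edge, at machine x 5, y -132 mm, 234 mm above the worktop; axes as the machine's. The lid is a black slab 152 mm long (machine x, centred here), 10 mm thick (lower face in the hinge's plane), its free edge 96 mm from the hinge; shut, it reaches to machine +y over the tank.
- lid_face (a point): Point on the lid's outer face, 70 mm from the hinge axis and 55 mm toward the front from the lid's middle; moves with the lid; 244 mm above the worktop when shut.
- brew_switch (a joint): Rocker switch, on the strip between tank lid and head cover: 0 = off (front half raised), 0.30 = on (front half pressed level). It stays as left; a push of about 3 N on the front half moves it.
- switch_front (a point): Point on top of the rocker's front half, 12 mm in front of its pivot, on its middle line; the black rocker is 40 mm long (machine x) and 22 mm wide, its pivot at machine x = -30, y = -18 mm. Switch off this point is about 246 mm above the worktop, on about 243 mm; the strip round it is 235 mm high and has low side ribs 238.5 mm high.
- plate_centre (a point): Centre of the warming plate's top, 31 mm above the worktop, in the machine's left half.
- jug_mid (a point): Middle of the glass jug (104 mm across, 91 mm high with its black lid, loop handle on its side, 45 mm above its foot), standing loose on the warming plate below the filter holder. Not to be lifted or moved.
- coffee_jar: Tall glass jar with a yellow lid, 80 mm across, 163 mm high, loose, left of the machine; origin under its centre. Leave alone.
- table_mug: Two-tone mug, 90 mm across, 105 mm high, loose, in front on the right; origin under its centre. Leave alone.
- mug_blue: White mug, 77 mm across, 89 mm high, loose, in front on the left; origin under its centre. Leave alone.
- teaspoon: Steel teaspoon, 130 mm long, lying in front of the machine. Leave alone.
- egg_timer: Grey domed kitchen timer, 63 mm across, 60 mm high, right of the machine; origin under its centre. Leave alone.
- tea_box: Small upright carton, 43 x 72 x 111 mm high, loose, left of the machine; origin under its centre. Leave alone.

How it is judged:
By the outcome, as a careful person would: the job done as asked, in the order asked, and still so for the second after the job is handed in, with the robot touching nothing.
It also fails if it takes over 54 s, if anything falls off the work surface, if the arm or the gripper's body presses on something with over 40 N, if the wrist force passes 120 N, or if a joint passes its speed limit or range.

## Robot

A 6-joint arm with a two-finger parallel gripper is mounted at the origin on a cart in front of the work surface, level with it; the furniture and walls round the work are solid. World frame = base frame: x ahead of the robot, y to its left, z up, the work surface at z = 0. Lengths are in mm, angles in rad, forces in N, time in s.
With the tool pointing down it reaches from about 350 to 850 mm from the base axis. Payload 8.1 kg.
Tool frame: the origin (TCP) lies midway between the tips of the shut fingers; the grasp point (between the pads) lies 19 mm behind it; y points along the fingers, z is the direction in which the jaws open and shut, and the axes are right-handed (so a half turn about y gives the same grasp; the last joint's range is limited). The gripper opens to 85 mm and grips with 20 to 120 N. Pads are 22 mm wide; open, the fingers measure 114 mm over their backs; the gripper's body (76 mm by 85 mm) begins 54 mm behind the grasp point. The pads swing forward as they close: fully open they stand 13 mm farther back than shut.
Start: joints at [-1.256, 0.13, 1.488, -0, 1.523, -0.085], TCP at [233.56, -552.679, 198.192] pointing down, gripper open.
Joint ranges: [-2.96, 2.96], [-0.89, 2.26], [0.02, 2.5], [-1.34, 4.48], [0, 2.73], [-2.66, 2.66]. Speed limits (rad/s): [2.39, 2.39, 2.79, 3.14, 3.14, 3.14].

## Interface

Orientations are given as a unit quaternion [x, y, z, w].
In Python, from bench import r, snapshot, camera_params, trace gives the robot as it stands. The module is installed in compiled form; this text tells all that it offers.
- The arm moves only by the tool apply_moves, never from a script. Its argument "plan" is text: rows parted by semicolons, each of 5 numbers parted by spaces: the shift along the tool's x, y, z in cm, then the turn about the tool's y in rad, then the closure, from 0 (fully open) to 1 (shut). A call has 1 to 20 rows; each row shifts and turns the pose as measured when the row begins, along the tool's axes as they then stand; what a row does not reach is not made up. A row lasts 1/8 s, in which the tool goes at most 62.5 mm and 10.7 degrees, less where a joint would pass 70% of its speed; a pose out of reach is approached as far as the arm can. A call is refused whole if a number of a shift passes 6.25 or a number of a turn 0.188, either way. A call with a gripper value outside its range is refused whole. The fingers move at their own pace and stop on an object; "force" is the grip in N (left out, the last holds). Time passes only in rows, so rows that do not move let the fingers close. It gives the time, the measured TCP pose, the force and the opening at its end, in the units of the state.
- r.get_state(): the state, without advancing time (a new reading comes with each control period).
- snapshot(name): name is "scene" or "top" or "wrist"; returns the picture (480x640x3 uint8, blue, green, red); there is no depth.
- camera_params(name): a dict with "camera_matrix" (3x3 intrinsics, pixels), "distortion" ([k1, k2, p1, p2, k3] as OpenCV has them; the pictures are not rectified), "T" (4x4, takes a point from camera to world coordinates). Camera axes: x right, y up, looking along -z (the intrinsics and any distortion apply to the point x, -y, -z); pixel columns grow to the right and rows downward; lengths in mm; the calibration is good to about 2 mm. A picture is of the moment at which its call begins: read the wrist's pose just before it. camera_params takes no time and is no camera call; for the wrist camera it gives the pose at the moment of the call.
- r.job_done(): hands the job in, once; it reports no verdict.
Trained networks look in the newest picture that a camera, given by its name, has taken for a name from the list of things; names that differ only in an ending like _2 or _b are one class to them, and where a whole thing is asked for, a point or a joint stands for the part that bears it (a point fixed in the world has none). Each returns a list of dicts, best first, with "confidence" (0 to 1); they miss things now and then, are a little off and sometimes report something else, mostly with a low value. They report only what shows in the picture. A call takes as long as a camera call.
- trace(camera, label): "mask" (480x640 bool, what is visible of it) and "location" ([column, row] in pixels, amid what is visible of it).
The state is a dict: "t": time; "joint_pos": joint angles; "joint_vel": joint speeds; "tau": joint torques, N m; "position": TCP position; "orientation": TCP orientation; "force": force on the tool from outside, world axes, zero at the start; "ft_torque": the same for the moment, N m; "gripper_width": finger opening in mm.
Only numpy, scipy, OpenCV 4.12 (cv2) and the standard library are available. Lean on these libraries where they do the work, as an engineer would, in place of code of your own. Each camera call takes 0.05 s, during which the arm holds its last target.

## Working session

There is one attempt and no reset: what is moved stays moved. The work goes in short steps, Python scripts to look and compute and a tool call to move; the robot and the scene stay as the last step left them, time stands still between calls to the robot, and variables do not carry over. Pictures are saved under pics/ and viewed, and the job is handed in when it is done.

Besides the shell and the picture viewer there is one more tool, called in YAML: its name, and indented under it one key for each argument. apply_moves: Moves the arm, as the interface text tells. Its arguments: {"type":"object","properties":{"plan":{"type":"string"},"force":{"type":"number"}},"required":["plan"]}

```bash
mkdir -p pics; python3 - <<'E'
from bench import r,snapshot,camera_params,trace
import cv2
s=r.get_state();print({k:s[k] for k in('t','position','orientation','force','gripper_width')})
for n in('scene','top','wrist'):
    cv2.imwrite(f'pics/{n}0.png',snapshot(n));p=camera_params(n);print(n,p['camera_matrix'],p['distortion'],p['T'])
print(r.get_state()['t'])
E
```

```text
{'t': 0.0, 'position': array([ 233.38407366, -552.07463807,  197.12031536]), 'orientation': array([-0.1404864 ,  0.69368646, -0.69236206,  0.14034759]), 'force': array([0.24423984, 0.35868396, 0.53049767]), 'gripper_width': 84.95812904519474}
scene [[453.64376309   0.         317.70570724]
 [  0.         453.64376309 237.25939513]
 [  0.           0.           1.        ]] [-0.00598959  0.          0.          0.          0.        ] [[-8.48018526e-01  2.25975503e-01 -4.79374229e-01 -1.72790402e+02]
 [-5.29938593e-01 -3.70868811e-01  7.62641078e-01  9.36830054e+02]
 [-5.44674903e-03  9.00772667e-01  4.34256762e-01  7.48201292e+02]
 [ 0.00000000e+00  0.00000000e+00  0.00000000e+00  1.00000000e+00]]
top [[620.73353602   0.         331.82056659]
 [  0.         620.73353602 249.29699926]
 [  0.           0.           1.        ]] [-0.03013913  0.          0.          0.          0.        ] [[ 6.26286179e-02  7.90451547e-01 -6.09314376e-01 -5.66885442e+02]
 [-9.97881933e-01  6.03527772e-02 -2.42732174e-02 -1.36503423e+02]
 [ 1.75870126e-02  6.09544006e-01  7.92557129e-01  1.47770389e+03]
 [ 0.00000000e+00  0.00000000e+00  0.00000000e+00  1.00000000e+00]]
wrist [[399.24943338   0.         322.70404983]
 [  0.         399.24943338 231.32920025]
 [  0.           0.           1.        ]] [-0.05425  0.       0.       0.       0.     ] [[ 3.88853206e-01  8.78850140e-01  2.76433745e-01  3.04077136e+02]
 [-9.21297793e-01  3.71550342e-01  1.14720186e-01 -5.23044093e+02]
 [-1.88720105e-03 -2.99287111e-01  9.54161236e-01  3.72424226e+02]
 [ 0.00000000e+00  0.00000000e+00  0.00000000e+00  1.00000000e+00]]
0.15
```

View pics/scene0.png

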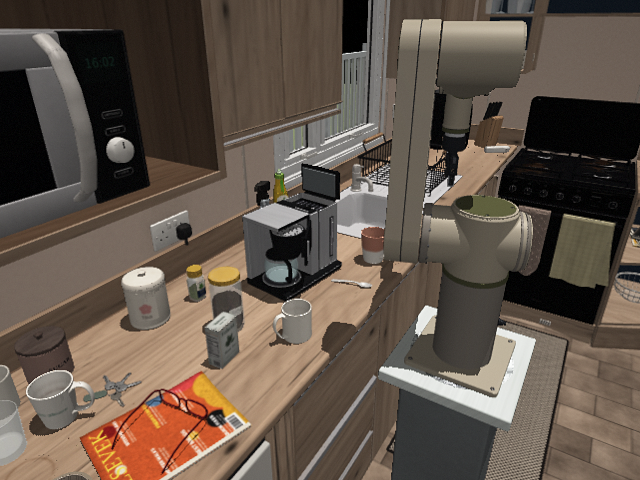

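View pics/top0.png

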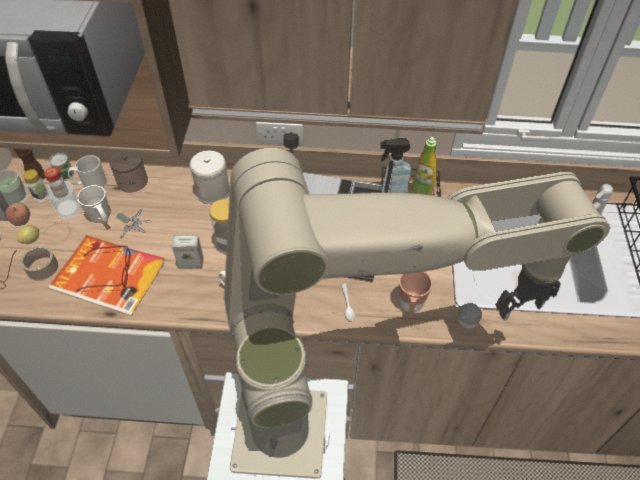

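View pics/wrist0.png

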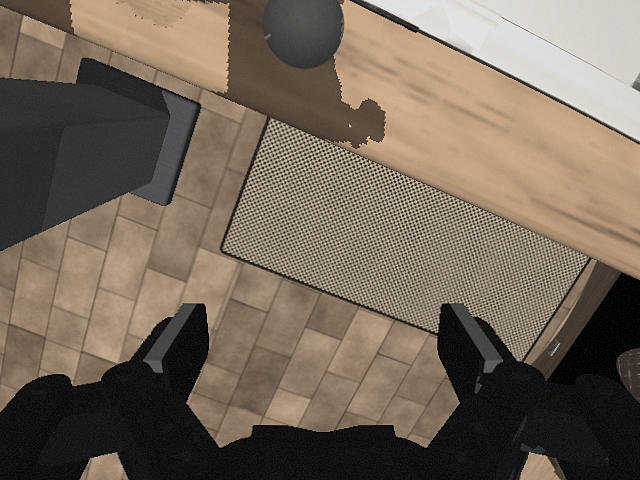

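The scene picture shows the machine at around (290,240) with the lid upright and the holder swung out. The arm hides it from the top camera. I'll zoom in and trace.

```bash
cat > h.py <<'E'
import numpy as np,cv2
from bench import r,snapshot,camera_params,trace
def proj(P,p):
    P=np.atleast_2d(P).astype(float);T=np.array(p['T']);c=(P-T[:3,3])@T[:3,:3]
    c=c*[1,-1,-1]
    return cv2.projectPoints(c.reshape(-1,1,3),np.zeros(3),np.zeros(3),np.array(p['camera_matrix']),np.array(p['distortion']))[0].reshape(-1,2)
def ray(px,p):
    u=cv2.undistortPoints(np.array([[px]],float),np.array(p['camera_matrix']),np.array(p['distortion']))[0,0]
    T=np.array(p['T']);d=T[:3,:3]@np.array([u[0],-u[1],-1]);return T[:3,3],d
def atz(px,p,z):
    o,d=ray(px,p);return o+d*(z-o[2])/d[2]
E
python3 - <<'E'
from h import *
im=cv2.imread('pics/scene0.png')
cv2.imwrite('pics/scene0z.png',cv2.resize(im[150:310,220:420],None,fx=4,fy=3.75,interpolation=cv2.INTER_CUBIC))
p=camera_params('scene')
for l in['coffee_machine','filter_panel','tank_lid','switch_front','jug_mid','coffee_jar','table_mug','mug_blue','teaspoon','tea_box','egg_timer']:
    t=trace('scene',l)
    for d in t[:2]:
        m=np.array(d['mask']);ys,xs=np.nonzero(m)
        print(l,round(d['confidence'],2),np.round(d['location']),m.sum(),xs.min(),xs.max(),ys.min(),ys.max(),np.round(atz(d['location'],p,50)))
E
```

```text
coffee_machine 0.79 [300. 234.] 8579 242 341 164 301 [ 667. -281.   50.]
coffee_machine 0.44 [320. 181.] 1075 301 339 164 199 [ 921. -824.   50.]
filter_panel 0.27 [298. 232.] 8516 242 340 164 301 [ 680. -287.   50.]
tank_lid 0.94 [323. 181.] 1046 301 339 164 199 [ 903. -825.   50.]
tank_lid 0.74 [299. 233.] 8448 242 340 164 300 [ 675. -284.   50.]
switch_front 0.42 [299. 239.] 8545 242 340 163 301 [ 648. -243.   50.]
switch_front 0.41 [303. 207.] 28 299 308 205 208 [ 801. -502.   50.]
jug_mid 0.74 [279. 265.] 829 264 298 248 283 [594. -53.  50.]
coffee_jar 0.65 [228. 290.] 1633 208 244 267 330 [631. 140.  50.]
coffee_jar 0.45 [278. 267.] 829 263 297 248 282 [592. -45.  50.]
table_mug 0.66 [373. 247.] 758 361 383 227 263 [ 396. -321.   50.]
mug_blue 0.69 [292. 318.] 1362 273 312 299 343 [399. 154.  50.]
mug_blue 0.52 [301. 234.] 8438 242 341 165 301 [ 663. -277.   50.]
teaspoon 0.39 [356. 283.] 58 333 369 280 287 [339. -87.  50.]
teaspoon 0.17 [301. 235.] 8460 242 340 164 301 [ 660. -273.   50.]
tea_box 0.75 [220. 338.] 1414 205 238 313 367 [501. 314.  50.]
egg_timer 0.6 [322. 181.] 1048 301 339 164 199 [ 905. -824.   50.]
```

View pics/scene0z.png

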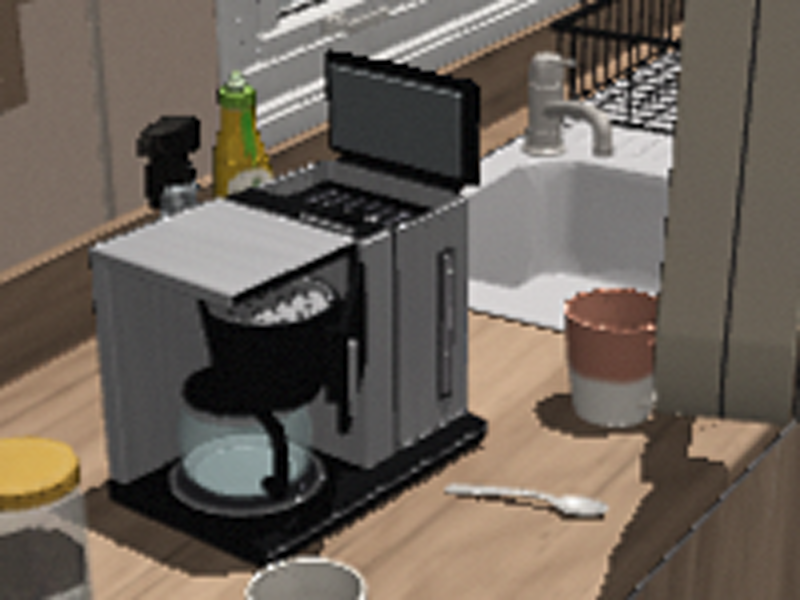

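```bash
cat >> h.py <<'E'
def M2W(q,P):
    c,s=np.cos(q[2]),np.sin(q[2]);P=np.atleast_2d(P).astype(float)
    return np.c_[q[0]+c*P[:,0]-s*P[:,1],q[1]+s*P[:,0]+c*P[:,1],P[:,2]]
def fh(a,u,o,z): # filter holder point: u from hinge, o outward from axis
    return [-62-u*np.sin(a)-o*np.cos(a),4+u*np.cos(a)-o*np.sin(a),z]
def ld(b,u,o,x): return [x,-132+u*np.cos(b)-o*np.sin(b),234+u*np.sin(b)+o*np.cos(b)]
def wire(q,a,b):
    S=[]
    def loop(L): 
        for i in range(len(L)): S.append((L[i],L[(i+1)%len(L)]))
    loop([[-86,-135,0],[-86,135,0],[86,135,0],[86,-135,0]])
    loop([[-64,0,235],[-64,135,235],[86,135,235],[86,0,235]])
    loop([[-70,-130,235],[-70,0,235],[86,0,235],[86,-130,235]])
    S.append(([-70,-130,0],[-70,-130,235]));S.append(([-70,0,20],[-70,0,235]))
    for o in(2,10): loop([fh(a,0,o,131),fh(a,129,o,131),fh(a,129,o,219),fh(a,0,o,219)])
    loop([fh(a,118,15,131),fh(a,124,15,131),fh(a,124,15,219),fh(a,118,15,219)])
    for o in(0,10): loop([ld(b,0,o,-71),ld(b,96,o,-71),ld(b,96,o,81),ld(b,0,o,81)])
    loop([[-50,-29,240],[-10,-29,240],[-10,-7,240],[-50,-7,240]])
    return [(M2W(q,x)[0],M2W(q,y)[0]) for x,y in S]
def draw(im,p,q,a,b,box,f):
    x0,y0,x1,y1=box
    o=cv2.resize(im[y0:y1,x0:x1],None,fx=f,fy=f,interpolation=cv2.INTER_CUBIC)
    for A,B in wire(q,a,b):
        uv=(proj([A,B],p)-[x0,y0]+.5)*f
        cv2.line(o,tuple(int(v) for v in uv[0]),tuple(int(v) for v in uv[1]),(0,0,255),1)
    return o
E
python3 - <<'E'
from h import *
from scipy.optimize import least_squares
p=camera_params('scene')
K=[([-64,135,235],(235,300)),([86,135,235],(93,250)),([-64,0,235],(355,242)),([-86,135,0],(265,562)),([-86,-135,0],(485,435)),([86,135,0],(112,495)),([-70,-130,235],(467,195))]
Z=np.array([k[0] for k in K]);U=np.array([k[1] for k in K])/[4,3.75]+[220,150]
def f(v): return (proj(M2W(v,Z),p)-U).ravel()
s=least_squares(f,[650,-200,0],x_scale=[10,10,.1]);print(s.x,np.round(s.fun.reshape(-1,2),1))
im=cv2.imread('pics/scene0.png')
cv2.imwrite('pics/w0.png',draw(im,p,s.x,.6,1.4,(220,150,380,310),3.75))
E
```

```text
[ 5.65031762e+02 -1.01643633e+02 -1.17996606e-01] [[-0.3 -2.4]
 [-2.4 -2.2]
 [ 1.2 -1.9]
 [ 1.1  2.8]
 [ 0.5  0.9]
 [-1.2  1.5]
 [ 1.2 -1.6]]
```

View pics/w0.png

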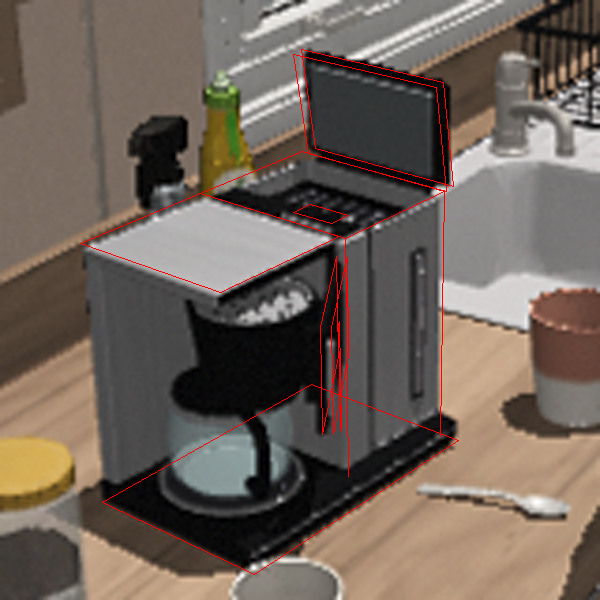

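```bash
python3 - <<'E'
from h import *
from scipy.spatial.transform import Rotation as R
s=r.get_state();m=R.from_quat(s['orientation']).as_matrix();print(np.round(m,3));print(s['joint_pos'])
E
```

```text
[[-0.921 -0.     0.389]
 [-0.389 -0.    -0.921]
 [ 0.    -1.     0.   ]]
[-1.25641653e+00  1.30348532e-01  1.48821242e+00 -1.30633633e-05
  1.52301220e+00 -8.53889220e-02]
```

apply_moves:
  plan: "0 -5.5 0 0 1;0 -5.5 0 0 1;0 -5.5 0 0 1;0 -5.5 0 0 1;0 -5.5 0 0 1;-4.57 0 -3.77 0 1;-4.57 0 -3.77 0 1;-4.57 0 -3.77 0 1;-4.57 0 -3.77 0 1"
  force: 40

```text
t: 1.82
position: [345.0, -342.0, 480.1]
orientation: [-0.138, 0.694, -0.693, 0.138]
force: [0.6, 0.1, -0.1]
gripper_width: -0.0
```

apply_moves:
  plan: "-4.5 0 -3.8 0 1;-4.5 0 -3.8 0 1;-4.5 0 -3.8 0 1;-4.5 0 -3.8 0 1;-4.5 0 -3.8 0 1;0 0 0 -0.175 1;0 0 0 -0.175 1;0 0 0 -0.175 1;0 0 0 -0.175 1;0 0 0 -0.175 1;0 0 0 -0.175 1;0 0 0 0 1"

```text
t: 3.32
position: [484.4, -65.1, 482.3]
orientation: [0.476, -0.521, 0.523, -0.479]
force: [-0.2, 0.1, -0.2]
gripper_width: 0.1
```

```bash
python3 - <<'E'
from h import *
import pickle
s=r.get_state();print(s['t'],s['position'],s['joint_pos'],s['force'])
p=camera_params('wrist');im=snapshot('wrist');pickle.dump(p,open('p1.pkl','wb'));cv2.imwrite('pics/wrist1.png',im)
cv2.imwrite('pics/top1.png',snapshot('top'))
for l in['switch_front','tank_lid','filter_panel','jug_mid']:
    for d in trace('wrist',l)[:2]: print(l,d['confidence'],d['location'],d['mask'].sum())
q=[565,-101.6,-.118]
cv2.imwrite('pics/w1.png',draw(im,p,q,.6,1.4,(0,0,640,480),1.25))
E
```

```text
3.325 [484.36081434 -65.05345121 482.27740641] [-0.24049174 -0.10181331  1.20418852  0.00276485  2.03461625 -0.14997049] [-0.15029563  0.12582638 -0.1693354 ]
switch_front 0.9 [371.0, 222.7] 767
tank_lid 0.94 [424.2, 330.9] 4134
tank_lid 0.36 [320.9, 125.1] 4112
filter_panel 0.74 [321.3, 124.1] 4288
jug_mid 0.17 [395.7, 194.5] 40980
```

View pics/w1.png

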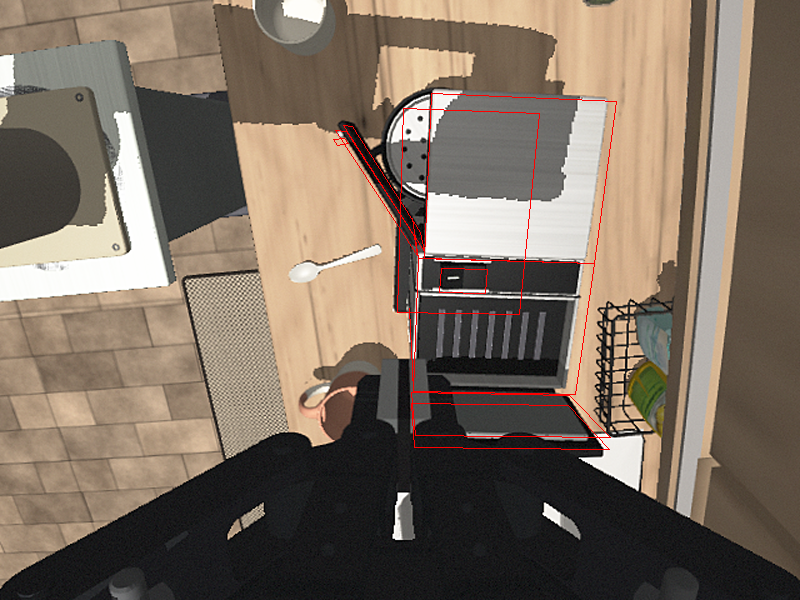

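View pics/wrist1.png

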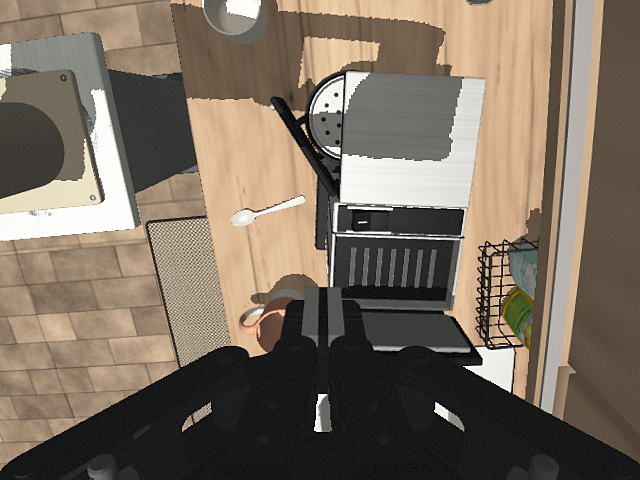

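View pics/top1.png

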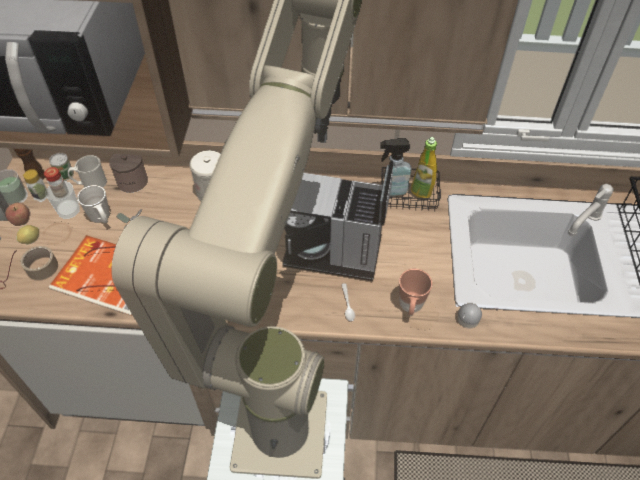

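```bash
python3 - <<'E'
import cv2
im=cv2.imread('pics/wrist1.png')
cv2.imwrite('pics/w1a.png',cv2.resize(im[60:210,260:410],None,fx=4,fy=4,interpolation=cv2.INTER_CUBIC))
cv2.imwrite('pics/w1b.png',cv2.resize(im[190:370,310:500],None,fx=4,fy=3.3,interpolation=cv2.INTER_CUBIC))
E
```

```text
(no output)
```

View pics/w1a.png

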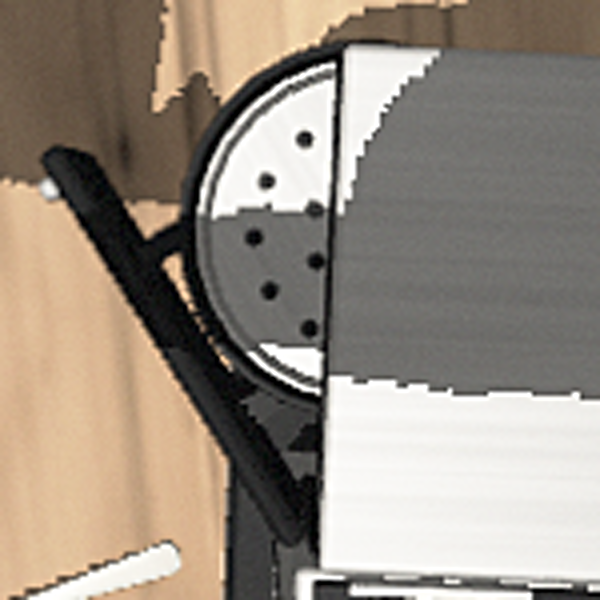

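View pics/w1b.png

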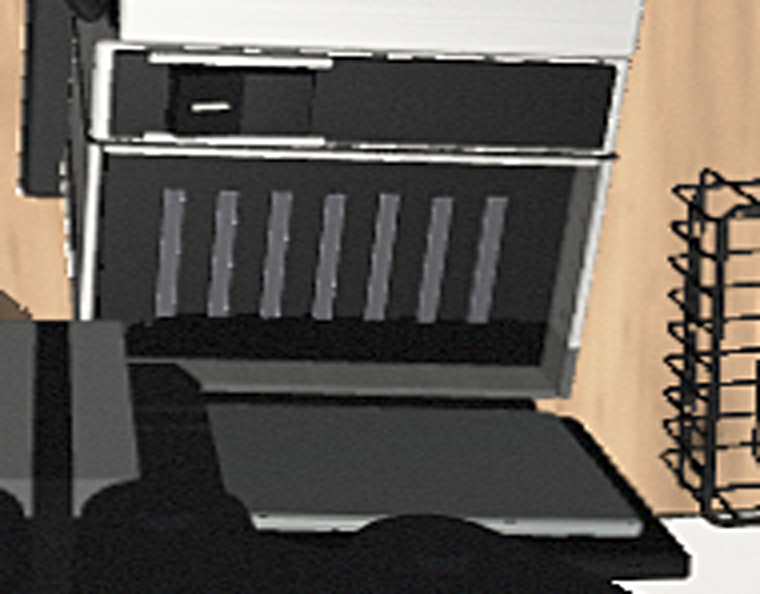

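```bash
python3 - <<'E'
from h import *
import pickle
from scipy.optimize import least_squares
p=pickle.load(open('p1.pkl','rb'))
a_=lambda x,y:(x/4+260-.4,y/4+60-.4); b_=lambda x,y:(x/4+310-.4,y/3.3+190-.4)
K=[([-64,135,235],a_(343,45)),([-64,0,235],a_(320,570)),([-70,0,235],b_(97,42)),([-50,-7,248],b_(172,66)),([-50,-29,248],b_(168,135))]
Z=np.array([k[0] for k in K]);U=np.array([k[1] for k in K])
def f(v):
    e=(proj(M2W(v,Z),p)-U).ravel()
    return np.r_[e,proj(M2W(v,[-70,-100,235]),p)[0,0]-b_(78,318)[0]]
s=least_squares(f,[565,-100,-.1],x_scale=[10,10,.1]);q=s.x;print(q,np.round(s.fun,1))
def g(v):
    a=v[0];return (proj(M2W(q,[fh(a,129,10,219),fh(a,129,2,219)]),p)-[a_(40,158),a_(90,152)]).ravel()
t=least_squares(g,[.6]);a=t.x[0];print('a',a,t.fun)
def g(v): return (proj(M2W(q,[ld(v[0],96,10,81)]),p)-[b_(688,577)]).ravel()
t=least_squares(g,[1.4]);b=t.x[0];print('b',b,t.fun)
im=cv2.imread('pics/wrist1.png')
cv2.imwrite('pics/w1c.png',draw(im,p,q,a,b,(250,50,500,380),1.8))
cv2.imwrite('pics/w0c.png',draw(cv2.imread('pics/scene0.png'),camera_params('scene'),q,a,b,(220,150,380,310),3.75))
E
```

```text
[ 5.64955864e+02 -9.70182602e+01 -1.25558511e-01] [ 0.2 -1.5 -0.4 -0.3 -0.2 -0.7 -0.   1.9 -0.2  0.8  0.7]
a 0.5769496669085105 [ 0.45170861 -2.45367429 -5.62355464 -5.09539748]
b 1.5074898606412748 [3.10402288 0.69726383]
```

View pics/w1c.png

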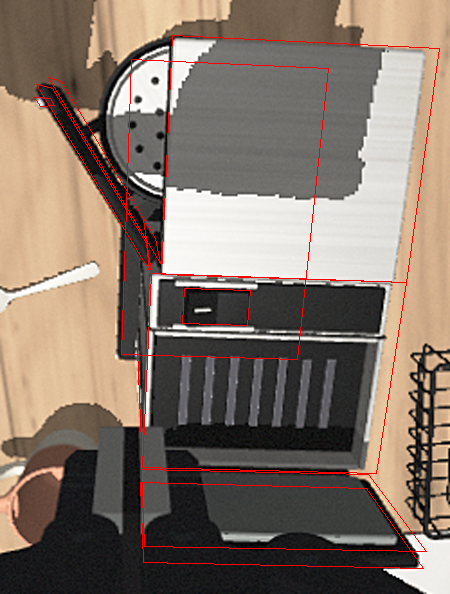

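View pics/w0c.png

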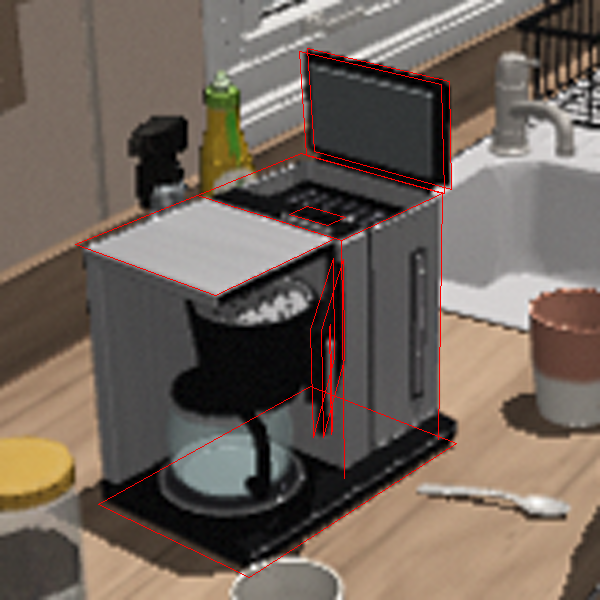

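```bash
cat >> h.py <<'E'
from scipy.spatial.transform import Rotation as R
Q=np.array([565.,-97.,-.1256])
def plan(mpts,yawturn=0,n0=None):
    s=r.get_state();m=R.from_quat(s['orientation']).as_matrix();cur=s['position']
    c,sn=np.cos(Q[2]),np.sin(Q[2])
    d=cur-[Q[0],Q[1],0];print('t',s['t'],'now machine',np.round([c*d[0]+sn*d[1],-sn*d[0]+c*d[1],cur[2]],1),'F',np.round(s['force'],1),'zaz-mach',np.arctan2(m[1,2],m[0,2])-Q[2])
    m=R.from_rotvec(m[:,1]*yawturn).as_matrix()@m
    for P in mpts:
        w=M2W(Q,P)[0];t=m.T@(w-cur);print(np.round(P),'world',np.round(w),'tool cm',np.round(t/10,2),'rows',np.ceil(np.linalg.norm(t)/62)); cur=w
E
python3 - <<'E'
from h import *
plan([[-180,75,480],[-180,75,200]]+[fh(a,95,28,200) for a in(.75,.62,.45,.3,.15,0)],yawturn=0)
E
```

```text
t 3.625 now machine [-84.   21.6 482.2] F [-1.2 -0.   0.7] zaz-mach 0.035329702999655835
[-180   75  480] world [396.  -0. 480.] tool cm [-5.68  0.18 -9.41] rows 2.0
[-180   75  200] world [396.  -0. 200.] tool cm [ 0.05 28.   -0.13] rows 5.0
[-147.   54.  200.] world [426. -25. 200.] tool cm [2.17 0.01 3.2 ] rows 1.0
[-140.   65.  200.] world [434. -15. 200.] tool cm [-1.04  0.01  0.76] rows 1.0
[-129.   77.  200.] world [447.  -4. 200.] tool cm [-1.19  0.01  1.19] rows 1.0
[-117.   86.  200.] world [460.   3. 200.] tool cm [-0.87  0.01  1.2 ] rows 1.0
[-104.   94.  200.] world [474.   9. 200.] tool cm [-0.68  0.01  1.32] rows 1.0
[-90.  99. 200.] world [488.  12. 200.] tool cm [-0.48  0.01  1.41] rows 1.0
```

apply_moves:
  plan: "-2.9 0 -4.7 0.035 1;-2.9 0 -4.7 0 1;0 5.6 0 0 1;0 5.6 0 0 1;0 5.6 0 0 1;0 5.6 0 0 1;0 5.6 0 0 1;0 0 0 0 1"

```text
t: 4.62
position: [395.9, 5.4, 193.1]
orientation: [0.463, -0.532, 0.534, -0.467]
force: [0.5, -0.4, 1.2]
gripper_width: -0.1
```

```bash
python3 - <<'E'
from h import *
plan([fh(a,95,28,200) for a in(.75,.62,.45,.3,.15,0)])
p=camera_params('wrist');im=snapshot('wrist')
cv2.imwrite('pics/w2.png',draw(im,p,Q,.62,1.48,(0,0,640,480),1.25))
E
```

```text
t 4.625 now machine [-180.6   80.4  193.1] F [ 0.5 -0.4  1.2] zaz-mach -0.01130046183633282
[-147.   54.  200.] world [426. -25. 200.] tool cm [ 2.56 -0.68  3.37] rows 1.0
[-140.   65.  200.] world [434. -15. 200.] tool cm [-1.07  0.01  0.71] rows 1.0
[-129.   77.  200.] world [447.  -4. 200.] tool cm [-1.24  0.01  1.13] rows 1.0
[-117.   86.  200.] world [460.   3. 200.] tool cm [-0.93  0.01  1.16] rows 1.0
[-104.   94.  200.] world [474.   9. 200.] tool cm [-0.74  0.01  1.29] rows 1.0
[-90.  99. 200.] world [488.  12. 200.] tool cm [-0.54  0.01  1.38] rows 1.0
```

View pics/w2.png

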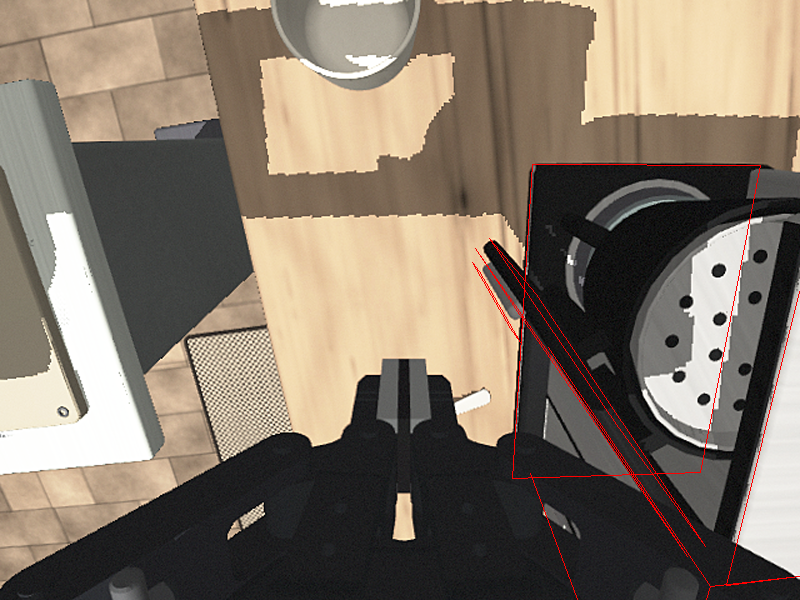

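apply_moves:
  plan: "1.9 -0.6 3.3 0.0 1;-0.5 0 0.8 0 1;-1.2 0 1.1 0 1;-0.9 0 1.2 0 1;-0.8 0 1.3 0 1"

```text
t: 5.3
position: [487.5, 9.6, 223.7]
orientation: [0.454, -0.525, 0.542, -0.473]
force: [-0.3, -0.4, -0.5]
gripper_width: 0.0
```

```bash
python3 - <<'E'
from h import *
plan([fh(a,95,28,200) for a in(.15,0)])
p=camera_params('wrist');im=snapshot('wrist')
cv2.imwrite('pics/w3.png',draw(im,p,Q,0.15,1.48,(0,0,640,480),1.25))
E
```

```text
t 5.3 now machine [-90.3  96.  223.7] F [-0.3 -0.4 -0.5] zaz-mach -0.014668322854839794
[-104.   94.  200.] world [474.   9. 200.] tool cm [ 0.26  2.32 -1.44] rows 1.0
[-90.  99. 200.] world [488.  12. 200.] tool cm [-0.55  0.05  1.38] rows 1.0
```

View pics/w3.png

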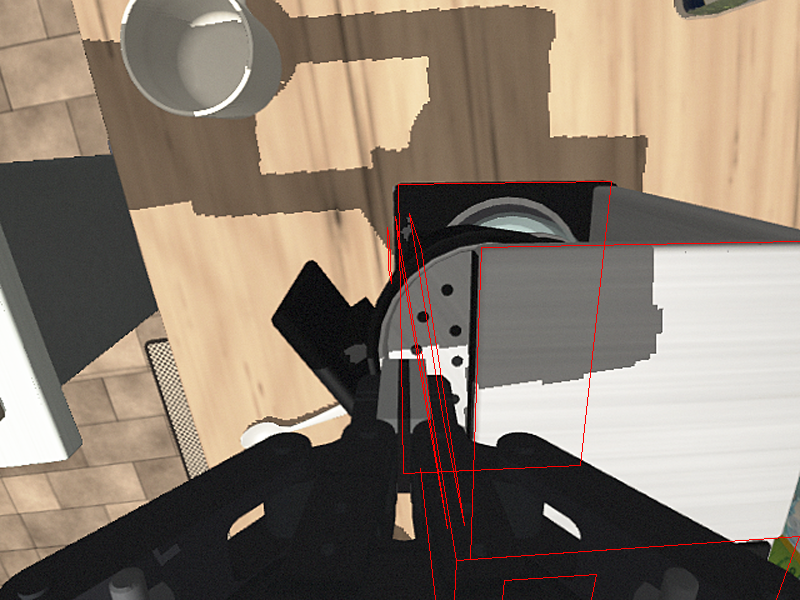

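```bash
python3 - <<'E'
from h import *
s=r.get_state();print(np.round(R.from_quat(s['orientation']).as_matrix(),3),s['joint_vel'])
plan([[-100,96,245],[-180,80,245],[-180,80,200]])
E
```

```text
[[-0.139  0.038  0.99 ]
 [-0.99  -0.    -0.14 ]
 [-0.005 -0.999  0.037]] [-0.01506898 -0.02569291  0.03331642 -0.0004373  -0.00030763 -0.03258123]
t 5.35 now machine [-88.8  96.8 224.2] F [-1.8  0.4  0.6] zaz-mach -0.014474529859604096
[-100   96  245] world [478.  11. 245.] tool cm [ 0.09 -2.12 -1.04] rows 1.0
[-180   80  245] world [396.   5. 245.] tool cm [ 1.71 -0.31 -7.97] rows 2.0
[-180   80  200] world [396.   5. 200.] tool cm [ 0.02  4.5  -0.17] rows 1.0
```

apply_moves:
  plan: "0 -1.5 -1 0 1;0.8 0 -4 0 1;0.8 0 -4 0 1;0 0 0 0 1"

```text
t: 5.85
position: [395.4, 7.6, 246.1]
orientation: [0.451, -0.522, 0.545, -0.476]
force: [-0.7, -0.0, 0.3]
gripper_width: 0.0
```

```bash
python3 - <<'E'
from h import *
s=r.get_state();print(np.round(R.from_quat(s['orientation']).as_matrix()[:,1],3),s['joint_vel'])
plan([[-180,70,195],[-150,60,195],[-140,65,200]])
E
```

```text
[ 0.048 -0.001 -0.999] [ 0.00310035  0.01344361 -0.04512231  0.00204663 -0.01153934  0.00617523]
t 5.85 now machine [-181.4   82.5  246.1] F [-0.7 -0.   0.3] zaz-mach -0.014138759415013413
[-180   70  195] world [395.  -5. 195.] tool cm [ 1.28  5.1  -0.09] rows 1.0
[-150   60  195] world [424. -19. 195.] tool cm [0.96 0.14 3.01] rows 1.0
[-140   65  200] world [434. -15. 200.] tool cm [-0.52 -0.45  1.02] rows 1.0
```

apply_moves:
  plan: "0.4 1.7 0 0 1;0.4 1.7 0 0 1;0.4 1.8 0 0 1;0 0 0 0 1;0.5 0 1.5 0 1;0.5 0 1.5 0 1;0 0 0 0 1"

```text
t: 6.72
position: [425.6, -19.6, 192.1]
orientation: [0.451, -0.523, 0.545, -0.476]
force: [-0.5, 0.3, 0.4]
gripper_width: -0.0
```

```bash
python3 - <<'E'
from h import *
s=r.get_state();print(np.round(R.from_quat(s['orientation']).as_matrix()[:,1],3))
plan([[-147,54,197]]+[fh(a,95,28,197) for a in(.62,.45,.3,.15,0)])
E
```

```text
[ 0.046 -0.001 -0.999]
t 6.725 now machine [-148.    59.3  192.1] F [-0.5  0.3  0.4] zaz-mach -0.01497501849055391
[-147   54  197] world [426. -25. 197.] tool cm [ 0.53 -0.49  0.13] rows 1.0
[-140.   65.  197.] world [434. -15. 197.] tool cm [-1.12  0.04  0.68] rows 1.0
[-129.   77.  197.] world [447.  -4. 197.] tool cm [-1.25  0.06  1.13] rows 1.0
[-117.   86.  197.] world [460.   3. 197.] tool cm [-0.93  0.06  1.16] rows 1.0
[-104.   94.  197.] world [474.   9. 197.] tool cm [-0.75  0.06  1.28] rows 1.0
[-90.  99. 197.] world [488.  12. 197.] tool cm [-0.55  0.07  1.38] rows 1.0
```

apply_moves:
  plan: "-0.5 0 0.5 0 1;-0.6 0 0.6 0 1;-0.6 0 0.6 0 1;-0.5 0 0.6 0 1;-0.5 0 0.6 0 1;-0.4 0.1 0.6 0 1;-0.4 0 0.7 0 1"

```text
t: 7.6
position: [474.4, 12.2, 193.4]
orientation: [0.452, -0.523, 0.544, -0.476]
force: [0.2, -0.3, 0.6]
gripper_width: -0.0
```

```bash
python3 - <<'E'
from h import *
s=r.get_state();print(np.round(R.from_quat(s['orientation']).as_matrix()[:,1],3))
plan([fh(a,95,28,200) for a in(.15,0)])
p=camera_params('wrist');im=snapshot('wrist')
cv2.imwrite('pics/w4.png',draw(im,p,Q,0.3,1.48,(0,0,640,480),1.25))
E
```

```text
[ 0.046 -0.    -0.999]
t 7.6 now machine [-103.6   97.   193.4] F [ 0.2 -0.3  0.6] zaz-mach -0.014236824156677957
[-104.   94.  200.] world [474.   9. 200.] tool cm [ 0.32 -0.67  0.  ] rows 1.0
[-90.  99. 200.] world [488.  12. 200.] tool cm [-0.54  0.07  1.38] rows 1.0
```

View pics/w4.png

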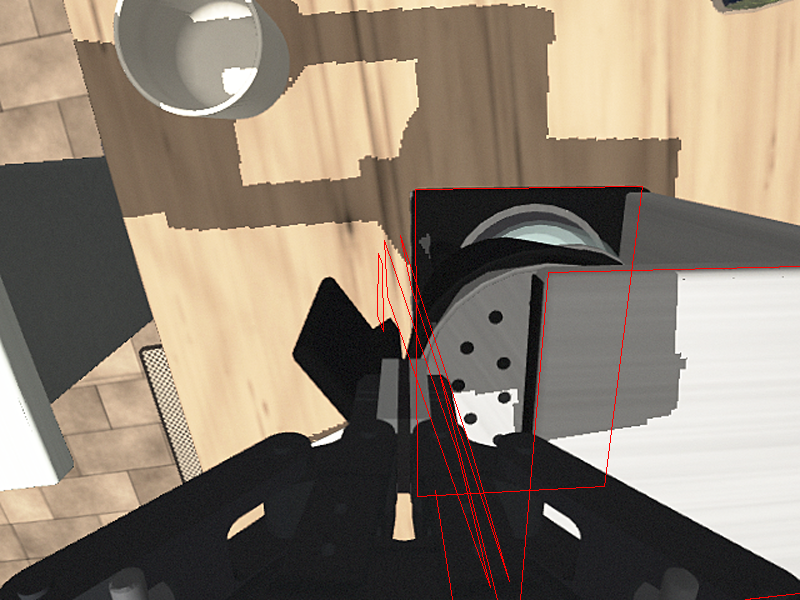

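```bash
python3 - <<'E'
from h import *
im=snapshot('scene');o=cv2.resize(im[150:310,220:420],None,fx=4,fy=3.75,interpolation=cv2.INTER_CUBIC);cv2.imwrite('pics/s4.png',o)
im=snapshot('top');o=cv2.resize(im[150:300,240:440],None,fx=4,fy=4,interpolation=cv2.INTER_CUBIC);cv2.imwrite('pics/t4.png',o)
im=cv2.imread('pics/w4.png');cv2.imwrite('pics/w4z.png',cv2.resize(im[220:470,270:520],None,fx=2.4,fy=2.4,interpolation=cv2.INTER_CUBIC))
E
```

```text
(no output)
```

View pics/s4.png

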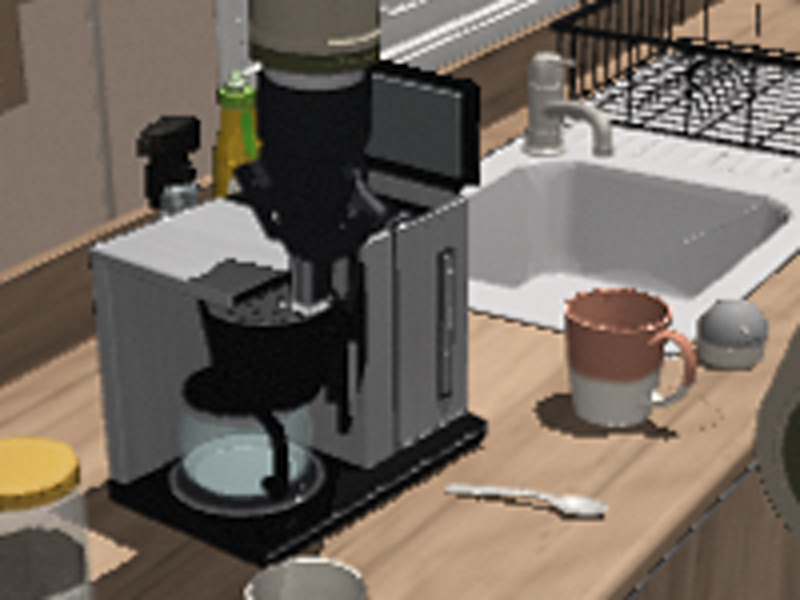

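View pics/t4.png

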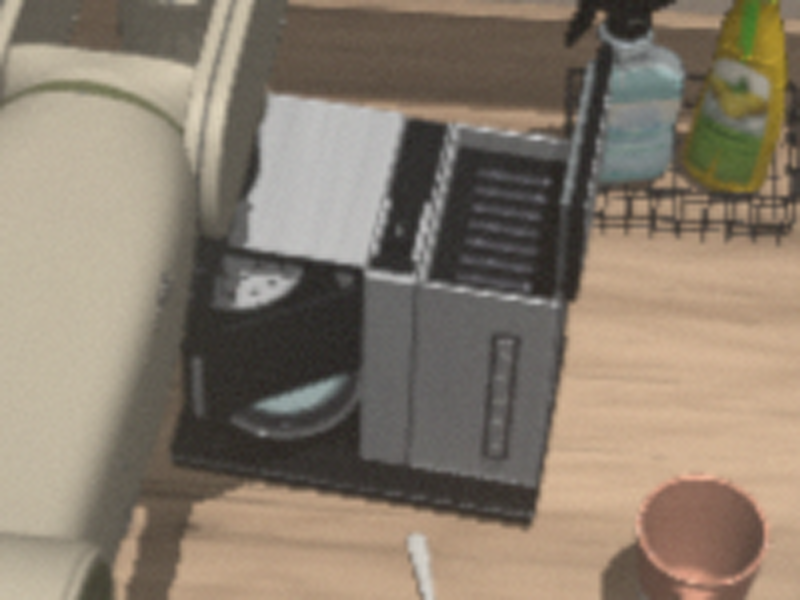

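View pics/w4z.png

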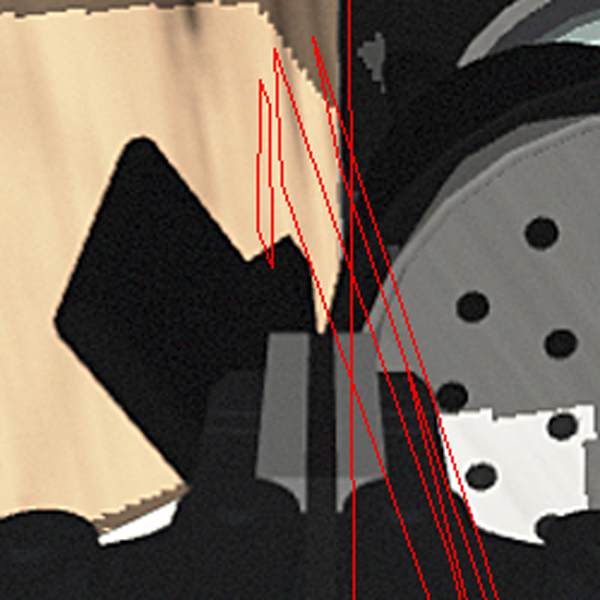

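```bash
python3 - <<'E'
from h import *
p=camera_params('wrist');im=snapshot('wrist');cv2.imwrite('pics/w4raw.png',im)
print(proj([r.get_state()['position']],p)*1.25)
for i,a in enumerate((.6,.9,1.1)):
    print(a,np.round(proj(M2W(Q,[fh(a,129,2,219),fh(a,129,2,131),fh(a,129,10,219),fh(a,129,10,131),fh(a,0,2,219)]),p)*1.25).tolist())
o=draw(im,p,Q,1.0,1.48,(0,0,640,480),1.25);cv2.imwrite('pics/w4b.png',o)
E
```

```text
[[402.90188808 342.92897592]]
0.6 [[305.0, 341.0], [331.0, 271.0], [286.0, 355.0], [318.0, 280.0], [510.0, 582.0]]
0.9 [[229.0, 417.0], [279.0, 324.0], [217.0, 433.0], [270.0, 335.0], [511.0, 582.0]]
1.1 [[198.0, 472.0], [256.0, 364.0], [191.0, 489.0], [251.0, 376.0], [512.0, 583.0]]
```

View pics/w4b.png

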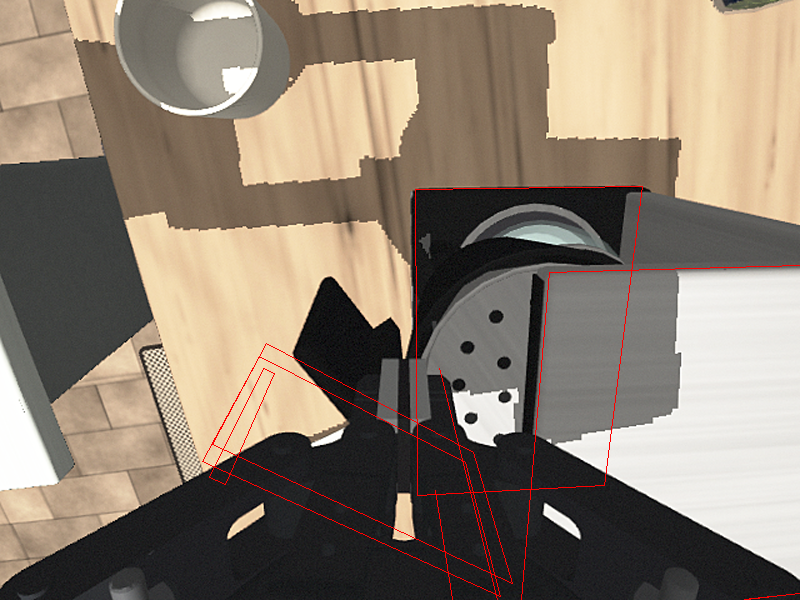

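apply_moves:
  plan: "0 -1.5 0 0 1;0 -2 0 0 1;0 -2 0 0 1;0.5 -0.2 -2 0 1;1 0 -2 0 1;1 0 -2.2 0 1;0.6 0.8 -1 0 1;0 1.5 0 0 1;0 2 0 0 1;0 1.6 0 0 1;0 0 0 0 1"

```text
t: 9.18
position: [398.2, -10.2, 193.8]
orientation: [0.449, -0.521, 0.547, -0.477]
force: [0.1, 0.7, 0.6]
gripper_width: 0.1
```

```bash
python3 - <<'E'
from h import *
s=r.get_state();print(np.round(R.from_quat(s['orientation']).as_matrix()[:,1],3))
p=camera_params('wrist');im=snapshot('wrist')
plan([[-130,70,187],[-100,90,187]])
o=draw(im,p,Q,.6,1.48,(0,0,640,480),1.25);cv2.imwrite('pics/w5.png',o)
E
```

```text
[ 0.054 -0.001 -0.999]
t 9.225 now machine [-176.    65.2  194.7] F [ 1.1  0.3 -0.8] zaz-mach -0.01635338321847893
[-130   70  187] world [445. -11. 187.] tool cm [-0.55  1.02  4.54] rows 1.0
[-100   90  187] world [477.   5. 187.] tool cm [-2.05  0.17  2.96] rows 1.0
```

View pics/w5.png

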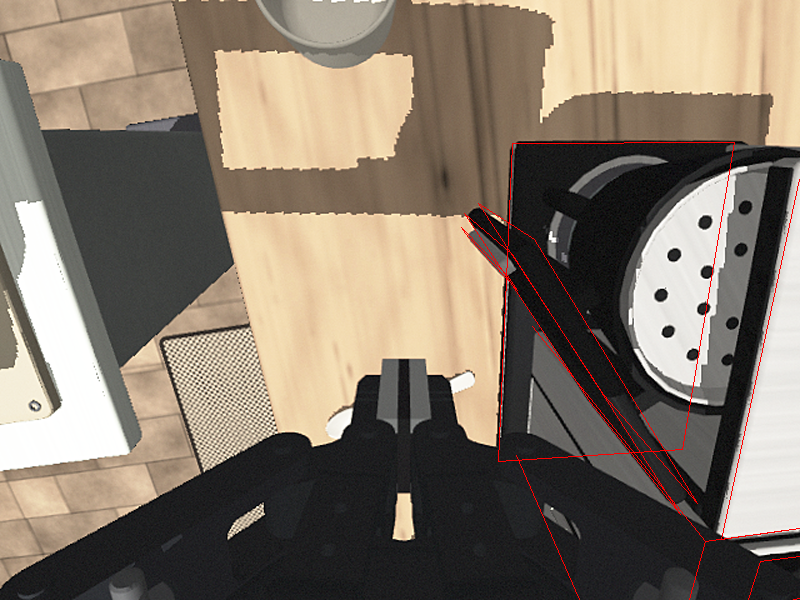

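apply_moves:
  plan: "0 0.3 1.5 0 1;-0.2 0.2 1.5 0 1;-0.3 0 1 0 1;-0.3 0 0.8 0 1"

```text
t: 9.72
position: [450.5, -9.0, 194.9]
orientation: [0.448, -0.52, 0.548, -0.478]
force: [-0.2, 0.7, 0.2]
gripper_width: -0.3
```

```bash
python3 - <<'E'
from h import *
p=camera_params('wrist');im=snapshot('wrist')
plan([[-130,70,187],[-100,90,187]])
o=draw(im,p,Q,.58,1.48,(0,0,640,480),1.25);cv2.imwrite('pics/w6.png',o)
E
```

```text
t 9.775 now machine [-123.9   73.2  195. ] F [-1.5 -0.6 -0.1] zaz-mach -0.016193655571585724
[-130   70  187] world [445. -11. 187.] tool cm [ 0.34  0.76 -0.65] rows 1.0
[-100   90  187] world [477.   5. 187.] tool cm [-2.05  0.19  2.96] rows 1.0
```

View pics/w6.png

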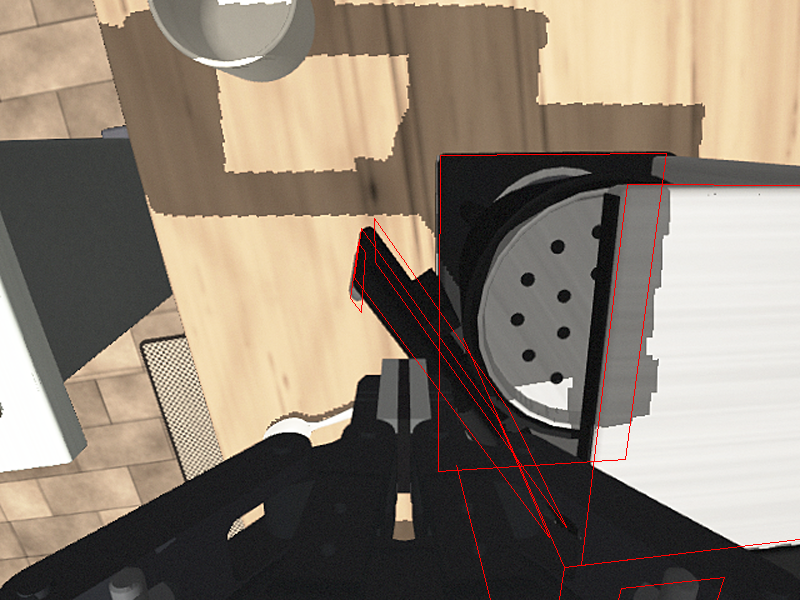

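```bash
python3 - <<'E'
from h import *
p=camera_params('wrist');im=snapshot('wrist')
cv2.imwrite('pics/w6z.png',cv2.resize(cv2.convertScaleAbs(im[160:400,250:490],alpha=2.5,beta=20),None,fx=2.5,fy=2.5,interpolation=cv2.INTER_CUBIC))
sc=snapshot('scene');ps=camera_params('scene')
cv2.imwrite('pics/s6z.png',cv2.resize(cv2.convertScaleAbs(sc[190:280,260:350],alpha=2.5,beta=20),None,fx=6.5,fy=6.5,interpolation=cv2.INTER_CUBIC))
P=r.get_state()['position'];print(proj([P],p),(proj([P],ps)-[260,190])*6.5)
E
```

```text
[[320.12584008 274.43489625]] [[319.22709525 324.11778238]]
```

View pics/w6z.png

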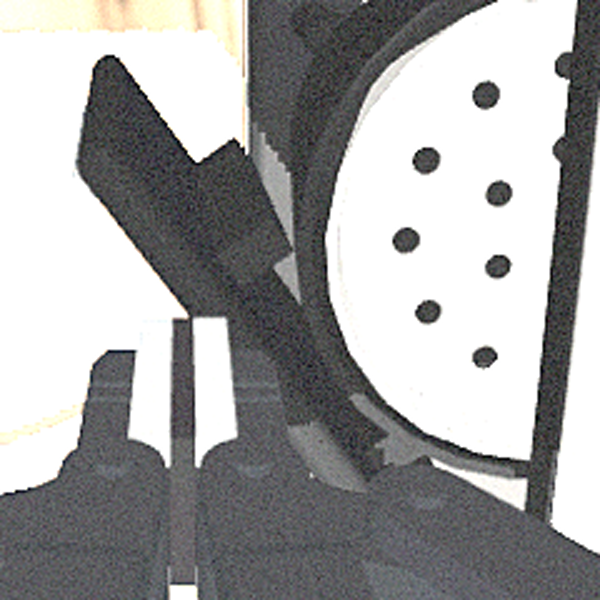

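View pics/s6z.png

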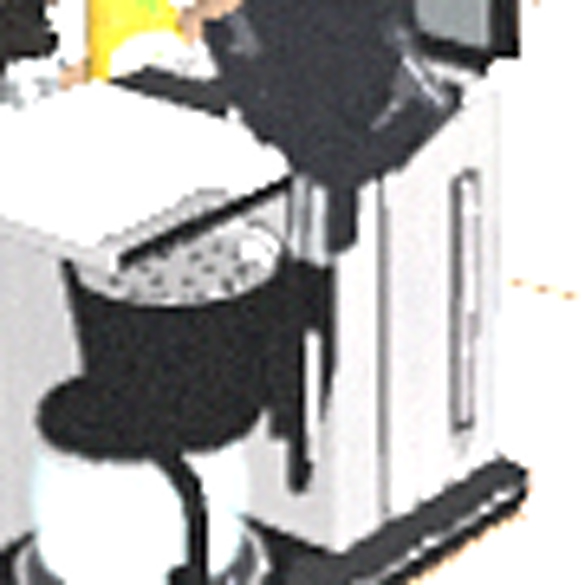

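```bash
python3 - <<'E'
from h import *
p=camera_params('wrist');ps=camera_params('scene')
o1,d1=ray((322,287),p);o2,d2=ray((308.5,230.3),ps)
A=np.c_[d1,-d2];t=np.linalg.lstsq(A,o2-o1,rcond=None)[0];print(o1+t[0]*d1,o2+t[1]*d2,r.get_state()['position'],o1)
c=np.array(p['T']);P=r.get_state();m=R.from_quat(P['orientation']).as_matrix();print('cam in tool',m.T@(c[:3,3]-P['position']),m.T@c[:3,:3])
E
python3 - <<'E'
import sys;sys.path.insert(0,'.')
E
```

```text
[449.00399161  -0.60612698 226.30878078] [447.10685926  -2.31597246 227.13356309] [449.9628572   -8.96986316 194.53070365] [450.56254054  66.88580423 369.81033959]
cam in tool [-7.63037144e+01 -1.75086057e+02 -9.16826702e-02] [[ 4.44081056e-04 -9.54103573e-01 -2.99476502e-01]
 [-5.96711589e-04  2.99476225e-01 -9.54103576e-01]
 [ 9.99999723e-01  6.02400423e-04 -4.36332940e-04]]
```

The visible fingertip triangulates to z≈226, about 31 mm above the reported TCP. That explains how it passed over the panel twice. I'll correct for this offset, back out, go lower and push again.

apply_moves:
  plan: "0.5 0 -1.5 0 1;0.5 0.2 -1.5 0 1;0 0.6 -0.6 0 1;0 0.8 0 0 1;0 0 0 0 1"

```text
t: 10.5
position: [412.5, -13.6, 175.6]
orientation: [0.448, -0.52, 0.548, -0.478]
force: [0.8, -0.1, -0.5]
gripper_width: 0.4
```

```bash
python3 - <<'E'
from h import *
plan([fh(a,92,10+9*np.cos(a)+11*np.sin(a),176) for a in(.7,.6,.45,.3,.15,0)])
E
```

```text
t 10.5 now machine [-161.8   63.6  175.6] F [ 0.8 -0.1 -0.5] zaz-mach -0.015406138455033025
[-140.   59.  176.] world [434. -21. 176.] tool cm [0.44 0.08 2.22] rows 1.0
[-133.   67.  176.] world [441. -14. 176.] tool cm [-0.78  0.04  0.6 ] rows 1.0
[-123.   77.  176.] world [453.  -5. 176.] tool cm [-1.05  0.07  1.07] rows 1.0
[-110.   85.  176.] world [467.   2. 176.] tool cm [-0.87  0.08  1.24] rows 1.0
[-96.  92. 176.] world [481.   6. 176.] tool cm [-0.67  0.08  1.39] rows 1.0
[-81.  96. 176.] world [497.   8. 176.] tool cm [-0.43  0.09  1.5 ] rows 1.0
```

apply_moves:
  plan: "0.2 0.1 1.4 0 1;-0.4 0.1 1 0 1;-0.5 0.1 0.8 0 1;-0.5 0.1 0.6 0 1;-0.4 0.1 0.6 0 1"

```text
t: 11.12
position: [460.9, -2.7, 173.0]
orientation: [0.449, -0.52, 0.547, -0.478]
force: [-1.1, -0.5, 0.5]
gripper_width: 0.1
```

```bash
python3 - <<'E'
from h import *
plan([fh(a,92,10+9*np.cos(a)+11*np.sin(a),176) for a in(.15,0)])
p=camera_params('wrist');im=snapshot('wrist')
o=draw(im,p,Q,.3,1.48,(0,0,640,480),1.25);cv2.imwrite('pics/w7.png',o)
E
```

```text
t 11.125 now machine [-115.1   80.5  173. ] F [-1.1 -0.5  0.5] zaz-mach -0.01524471629248414
[-96.  92. 176.] world [481.   6. 176.] tool cm [-1.17 -0.19  1.9 ] rows 1.0
[-81.  96. 176.] world [497.   8. 176.] tool cm [-0.43  0.09  1.5 ] rows 1.0
```

View pics/w7.png

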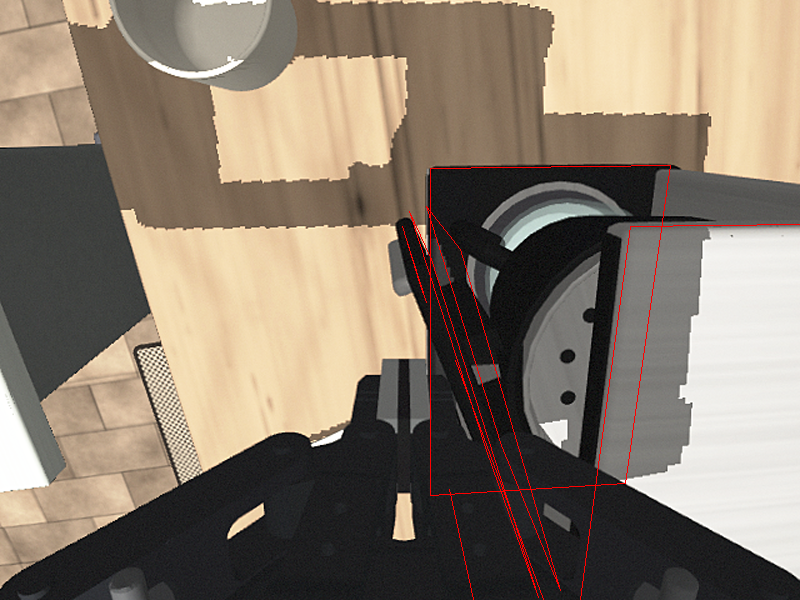

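apply_moves:
  plan: "-0.4 0 0.7 0 1;-0.4 0 0.7 0 1;-0.3 0 0.6 0 1;-0.2 0 0.6 0 1"

```text
t: 11.68
position: [490.4, 7.5, 174.4]
orientation: [0.449, -0.52, 0.547, -0.478]
force: [-0.2, -0.6, 0.1]
gripper_width: -0.3
```

```bash
python3 - <<'E'
from h import *
plan([fh(a,92,10+9*np.cos(a)+11*np.sin(a),176) for a in(0,0)])
p=camera_params('wrist');im=snapshot('wrist')
o=draw(im,p,Q,.0,1.48,(0,0,640,480),1.25);cv2.imwrite('pics/w8.png',o)
E
```

```text
t 11.675 now machine [-87.2  94.4 174.4] F [-0.2 -0.6  0.1] zaz-mach -0.015009698277350797
[-81.  96. 176.] world [497.   8. 176.] tool cm [-0.17 -0.13  0.62] rows 1.0
[-81.  96. 176.] world [497.   8. 176.] tool cm [0. 0. 0.] rows 0.0
```

View pics/w8.png

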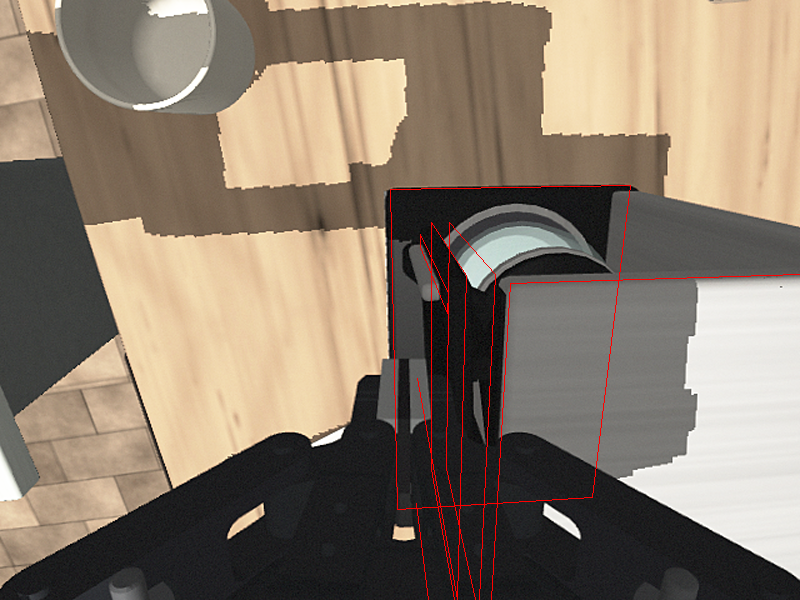

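apply_moves:
  plan: "-0.1 0 0.5 0 1;-0.1 0 0.5 0 1;0 0 0.4 0 1;0 0 0.4 0 1"

```text
t: 12.22
position: [494.2, 7.7, 174.4]
orientation: [0.458, -0.529, 0.539, -0.47]
force: [-28.9, 2.9, 17.5]
gripper_width: 0.1
```

```bash
python3 - <<'E'
from h import *
plan([fh(a,92,10+9*np.cos(a)+11*np.sin(a),176) for a in(0,0)])
p=camera_params('wrist');im=snapshot('wrist')
o=draw(im,p,Q,.0,1.48,(0,0,640,480),1.25);cv2.imwrite('pics/w9.png',o)
E
```

```text
t 12.225 now machine [-83.3  95.1 174.4] F [-28.9   2.9  17.5] zaz-mach -0.014580627940511931
[-81.  96. 176.] world [497.   8. 176.] tool cm [-0.1  -0.16  0.23] rows 1.0
[-81.  96. 176.] world [497.   8. 176.] tool cm [0. 0. 0.] rows 0.0
```

View pics/w9.png

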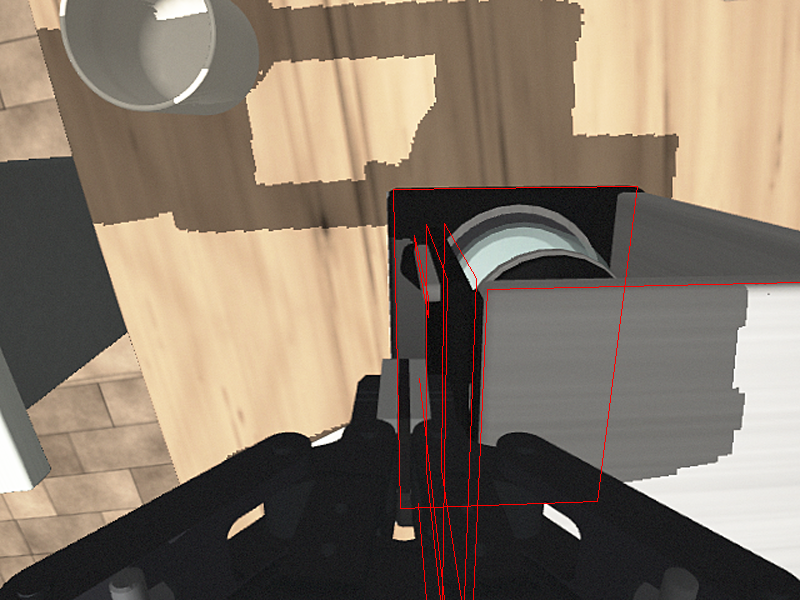

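apply_moves:
  plan: "0 0 -0.8 0 1;0 0 -2 0 1;0 0 -2.5 0 1;0 -1 -2.5 0 1;0 -3 -1 0 1;0 -4 0 0 1;0 0 0 0 1"

```text
t: 13.15
position: [403.2, 20.5, 254.8]
orientation: [0.457, -0.528, 0.539, -0.47]
force: [0.8, 0.2, -0.6]
gripper_width: 0.1
```

```bash
python3 - <<'E'
from h import *
s=r.get_state();print(np.round(R.from_quat(s['orientation']).as_matrix()[:,1],3))
plan([[-170,95,400]])
p=camera_params('wrist');im=snapshot('wrist')
o=draw(im,p,Q,.0,1.48,(0,0,640,480),1.25);cv2.imwrite('pics/w10.png',o)
im=snapshot('scene')
o=draw(im,camera_params('scene'),Q,.0,1.48,(220,150,380,310),3.75);cv2.imwrite('pics/s10.png',o)
E
```

```text
[ 0.024  0.    -1.   ]
t 13.15 now machine [-175.3   96.3  254.8] F [ 0.8  0.2 -0.6] zaz-mach -0.01513884859509329
[-170   95  400] world [408.  19. 400.] tool cm [  0.07 -14.51   0.88] rows 3.0
```

View pics/w10.png

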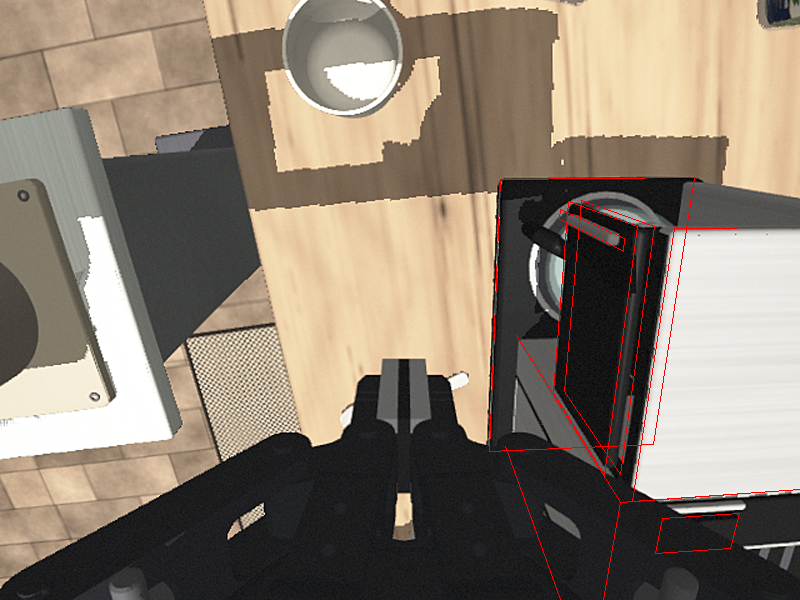

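View pics/s10.png

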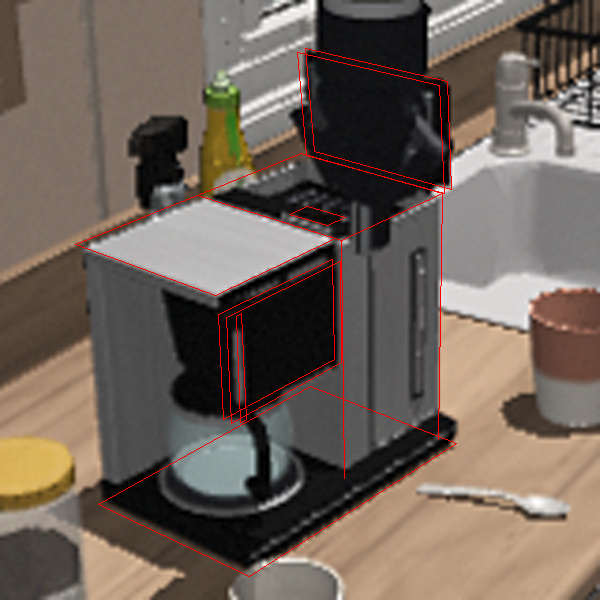

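```bash
python3 - <<'E'
from h import *
p=camera_params('wrist');im=snapshot('wrist');im=cv2.convertScaleAbs(im,alpha=2.2,beta=20)
x0,y0,x1,y1=430,140,560,400
A=draw(im,p,Q,0,1.48,(x0,y0,x1,y1),2.3);B=draw(im,p,Q,.06,1.48,(x0,y0,x1,y1),2.3);C=cv2.resize(im[y0:y1,x0:x1],None,fx=2.3,fy=2.3)
cv2.imwrite('pics/w11.png',np.hstack([C[:,:260],A[:,:260],B[:,:260]]))
E
```

```text
(no output)
```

View pics/w11.png

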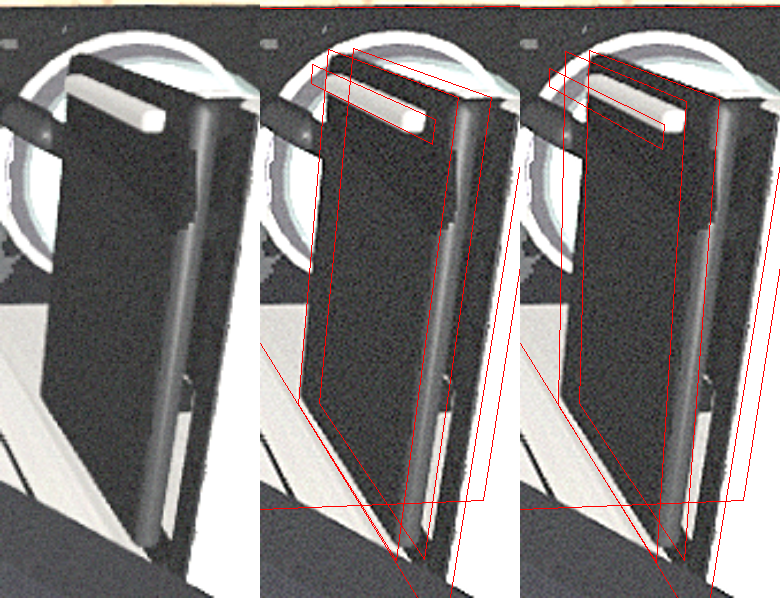

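apply_moves:
  plan: "0 -3.5 0 0 1;0 -4.5 0 0 1;0 -4.5 0 0 1;0 -4.5 0 0 1;3 0 0 0 1;4.5 0 1.9 0 1;4.5 0 1.9 0 1;4.5 0 1.9 0 1;4.5 0 1.9 0 1;4 0 1.9 0 1;3 0 1.9 0 1;0 0 0 0 1"

```text
t: 14.8
position: [472.6, -281.7, 402.6]
orientation: [-0.464, 0.539, -0.528, 0.464]
force: [-0.4, -0.2, -0.5]
gripper_width: 0.3
```

```bash
python3 - <<'E'
from h import *
s=r.get_state();print(np.round(R.from_quat(s['orientation']).as_matrix()[:,1],3))
plan([[-42,-190,400],[-42,-190,274]])
p=camera_params('wrist');im=snapshot('wrist')
o=draw(im,p,Q,.0,1.48,(0,0,640,480),1.25);cv2.imwrite('pics/w12.png',o)
E
```

```text
[-0.011  0.012 -1.   ]
t 14.8 now machine [ -68.6 -194.8  402.6] F [-0.4 -0.2 -0.5] zaz-mach -0.013104343060998724
[ -42 -190  400] world [ 500. -280.  400.] tool cm [-0.52  0.24  2.65] rows 1.0
[ -42 -190  274] world [ 500. -280.  274.] tool cm [ 0.13 12.6   0.15] rows 3.0
```

View pics/w12.png

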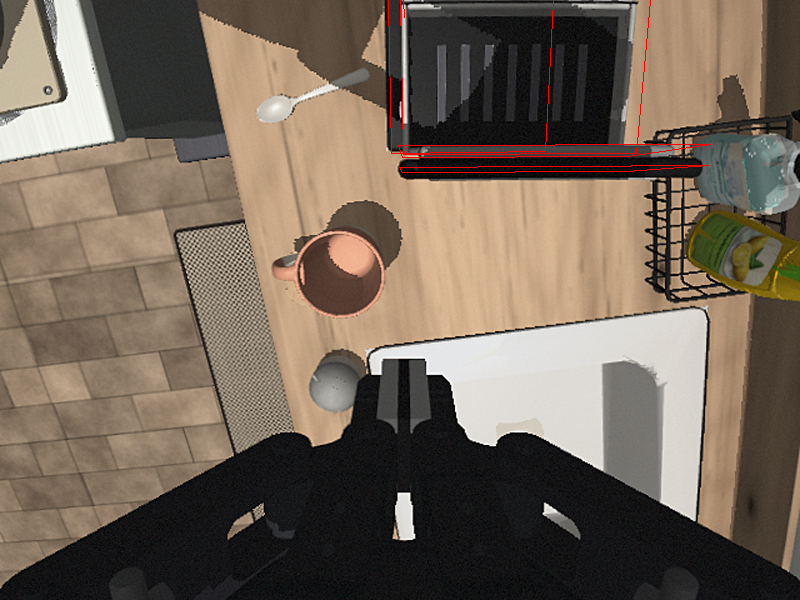

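apply_moves:
  plan: "-0.1 0.1 1.3 0 1;-0.1 0.1 1.3 0 1;0 3 0 0 1;0 3.2 0 0 1;0 3.2 0 0 1;0 3 0 0 1;0 0 0 0 1"

```text
t: 15.72
position: [503.5, -274.8, 274.6]
orientation: [-0.466, 0.536, -0.527, 0.467]
force: [0.5, 0.5, 0.1]
gripper_width: -0.1
```

```bash
python3 - <<'E'
from h import *
s=r.get_state();print(np.round(R.from_quat(s['orientation']).as_matrix()[:,1],3))
plan([[-42,-160,274],[-42,-150,274]])
im=snapshot('scene')
o=draw(im,camera_params('scene'),Q,.0,1.5,(220,150,380,310),3.75);cv2.imwrite('pics/s13.png',o)
E
```

```text
[-0.006  0.011 -1.   ]
t 15.725 now machine [ -38.7 -184.1  274.6] F [0.5 0.5 0.1] zaz-mach -0.004127156663507631
[ -42 -160  274] world [ 503. -250.  274.] tool cm [-2.41  0.09 -0.34] rows 1.0
[ -42 -150  274] world [ 505. -241.  274.] tool cm [-1.    0.01 -0.  ] rows 1.0
```

View pics/s13.png

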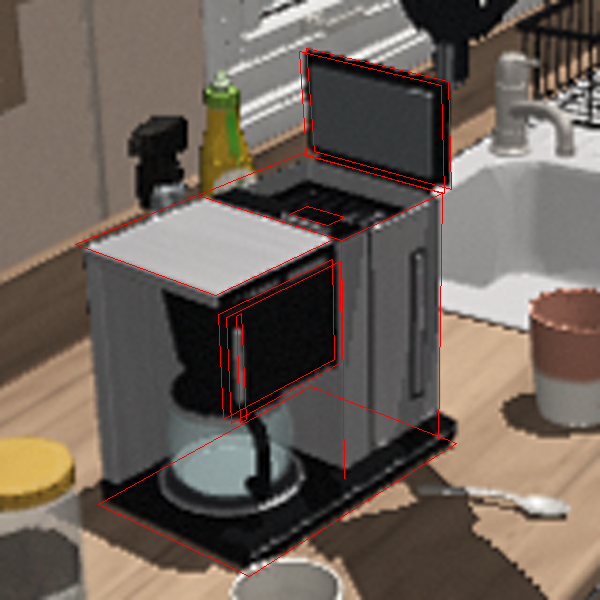

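apply_moves:
  plan: "-1.5 0 0 0 1;-1.8 0 0 0 1;-0.9 0 0 0 1;-0.7 0.1 0 0 1"

```text
t: 16.27
position: [513.4, -224.0, 281.9]
orientation: [-0.465, 0.532, -0.531, 0.469]
force: [-0.8, -0.5, -0.0]
gripper_width: -0.4
```

```bash
python3 - <<'E'
from h import *
s=r.get_state();print(np.round(R.from_quat(s['orientation']).as_matrix()[:,1],3))
plan([[-42,-119,272],[-42,-106,266],[-42,-94,257],[-42,-85,246],[-42,-77,234],[-42,-72,220],[-42,-71,213]])
im=snapshot('scene')
o=draw(im,camera_params('scene'),Q,.0,1.3,(220,150,380,310),3.75);cv2.imwrite('pics/s14.png',o)
E
```

```text
[ 0.003  0.005 -1.   ]
t 16.275 now machine [ -35.3 -132.4  281.9] F [-0.8 -0.5 -0. ] zaz-mach -0.0033780834200353715
[ -42 -119  272] world [ 508. -210.  272.] tool cm [-1.34  1.   -0.67] rows 1.0
[ -42 -106  266] world [ 510. -197.  266.] tool cm [-1.3   0.61 -0.01] rows 1.0
[-42 -94 257] world [ 512. -185.  257.] tool cm [-1.2   0.91 -0.01] rows 1.0
[-42 -85 246] world [ 513. -176.  246.] tool cm [-0.89  1.1  -0.01] rows 1.0
[-42 -77 234] world [ 514. -168.  234.] tool cm [-0.79  1.2  -0.01] rows 1.0
[-42 -72 220] world [ 514. -163.  220.] tool cm [-0.49  1.4  -0.01] rows 1.0
[-42 -71 213] world [ 514. -162.  213.] tool cm [-0.1  0.7 -0. ] rows 1.0
```

View pics/s14.png

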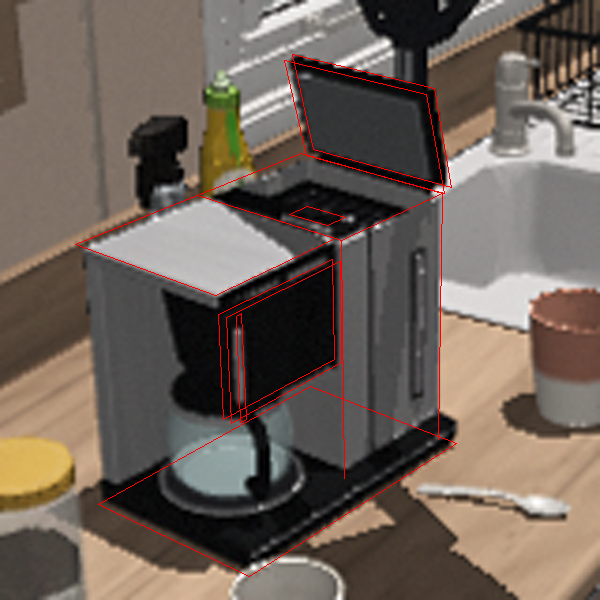

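apply_moves:
  plan: "-0.7 0.5 -0.1 0 1;-0.7 0.5 -0.1 0 1;-0.7 0.5 -0.1 0 1;-0.7 0.5 0 0 1"

```text
t: 16.82
position: [514.5, -193.8, 261.4]
orientation: [-0.464, 0.532, -0.531, 0.469]
force: [-0.4, -0.7, 1.5]
gripper_width: 0.0
```

```bash
python3 - <<'E'
from h import *
plan([[-42,-94,257],[-42,-85,246],[-42,-77,234],[-42,-72,220],[-42,-71,213]])
im=snapshot('scene')
o=draw(im,camera_params('scene'),Q,.0,.9,(220,150,380,310),3.75);cv2.imwrite('pics/s15.png',o)
E
```

```text
t 16.825 now machine [ -38.  -102.4  261.4] F [-0.4 -0.7  1.5] zaz-mach -0.0038946713337396632
[-42 -94 257] world [ 512. -185.  257.] tool cm [-0.84  0.44 -0.41] rows 1.0
[-42 -85 246] world [ 513. -176.  246.] tool cm [-0.89  1.1  -0.01] rows 1.0
[-42 -77 234] world [ 514. -168.  234.] tool cm [-0.79  1.2  -0.01] rows 1.0
[-42 -72 220] world [ 514. -163.  220.] tool cm [-0.49  1.4  -0.01] rows 1.0
[-42 -71 213] world [ 514. -162.  213.] tool cm [-0.1  0.7 -0. ] rows 1.0
```

View pics/s15.png

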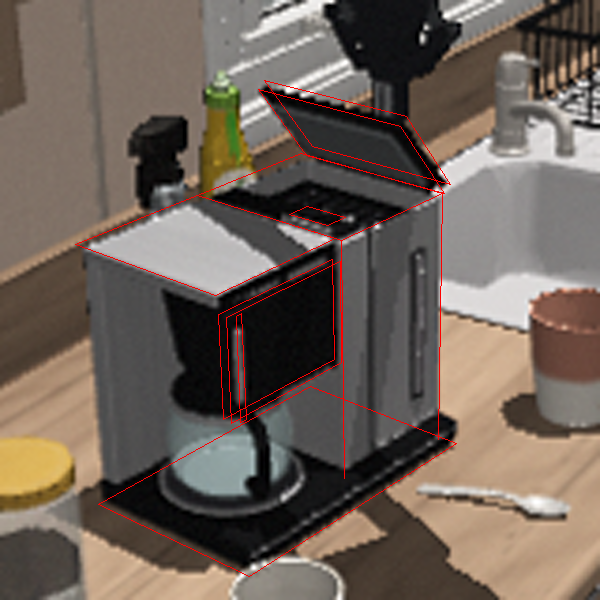

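apply_moves:
  plan: "-0.7 0.6 0 0 1;-0.6 0.6 0 0 1;-0.6 0.7 0 0 1;-0.5 0.7 0 0 1;-0.5 0.7 0 0 1;-0.4 0.6 0 0 1"

```text
t: 17.62
position: [518.7, -157.7, 218.5]
orientation: [-0.465, 0.532, -0.53, 0.469]
force: [0.5, 0.2, -0.6]
gripper_width: 0.3
```

```bash
python3 - <<'E'
from h import *
plan([[-42,-60,213]])
im=snapshot('scene')
o=draw(im,camera_params('scene'),Q,.0,.2,(220,150,380,310),3.75);cv2.imwrite('pics/s16.png',o)
E
```

```text
t 17.625 now machine [-38.3 -66.  218.5] F [ 0.5  0.2 -0.6] zaz-mach -0.003537350697756264
[-42 -60 213] world [ 516. -151.  213.] tool cm [-0.6   0.55 -0.37] rows 1.0
```

View pics/s16.png

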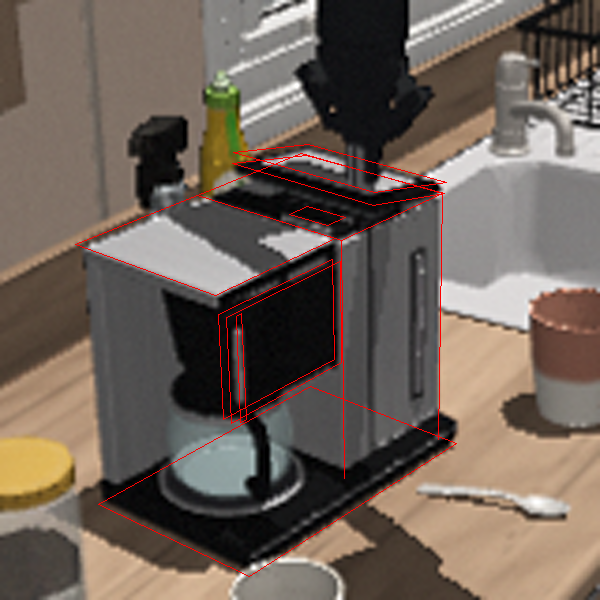

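Nearly down, b≈0.15. I'll press the rest of the way in small steps, at y about -66.

apply_moves:
  plan: "-0.1 0.4 -0.1 0 1;0 0.4 0 0 1;0 0.4 0 0 1"

```text
t: 18.05
position: [518.2, -155.6, 210.3]
orientation: [-0.464, 0.531, -0.531, 0.47]
force: [-16.1, 5.5, 35.8]
gripper_width: -0.1
```

```bash
python3 - <<'E'
from h import *
plan([[-42,-60,213]])
E
```

```text
t 18.05 now machine [-39.1 -64.  210.3] F [-16.1   5.5  35.8] zaz-mach -0.0027873903393161037
[-42 -60 213] world [ 516. -151.  213.] tool cm [-0.4  -0.27 -0.29] rows 1.0
```

apply_moves:
  plan: "0 -0.8 0 0 1;0 -2.5 0 0 1;0 -3.5 0 0 1;0 -3.5 0 0 1;1.5 0 -1.5 0 1;1.5 0 -1 0 1;0 0 0 0 1"

```text
t: 18.92
position: [486.6, -184.5, 314.6]
orientation: [-0.464, 0.532, -0.53, 0.469]
force: [-0.7, -0.1, 0.1]
gripper_width: -0.0
```

```bash
python3 - <<'E'
from h import *
s=r.get_state();print(np.round(R.from_quat(s['orientation']).as_matrix()[:,1],3))
plan([[-46,-18,300],[-46,-18,220]])
p=camera_params('wrist');im=snapshot('wrist')
o=draw(im,p,Q,.0,0,(0,0,640,480),1.25);cv2.imwrite('pics/w17.png',o)
im2=snapshot('scene')
o=draw(im2,camera_params('scene'),Q,.0,0,(220,150,380,310),3.75);cv2.imwrite('pics/s17.png',o)
E
```

```text
[ 0.003  0.007 -1.   ]
t 18.925 now machine [-66.9 -96.7 314.6] F [-0.7 -0.1  0.1] zaz-mach -0.003828975526534134
[-46 -18 300] world [ 517. -109.  300.] tool cm [-7.87  1.52  2.05] rows 2.0
[-46 -18 220] world [ 517. -109.  220.] tool cm [ 0.06  8.   -0.02] rows 2.0
```

View pics/w17.png

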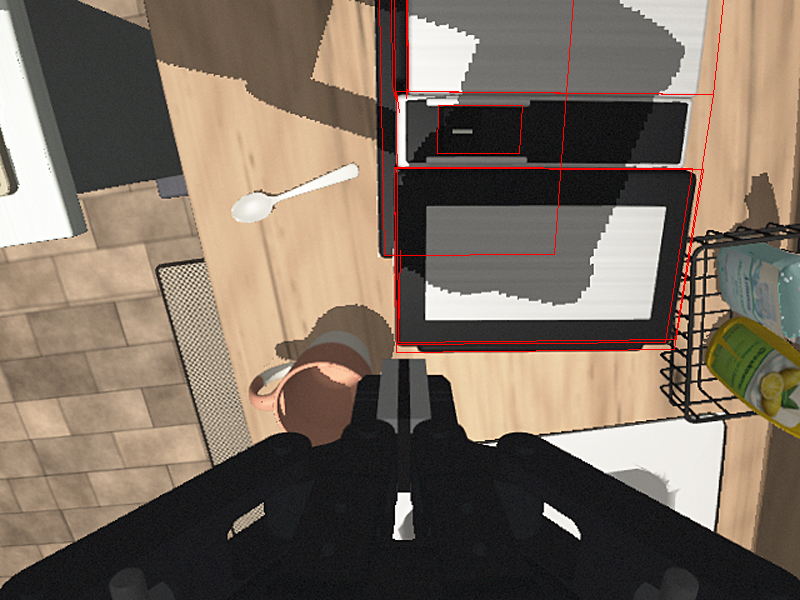

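View pics/s17.png

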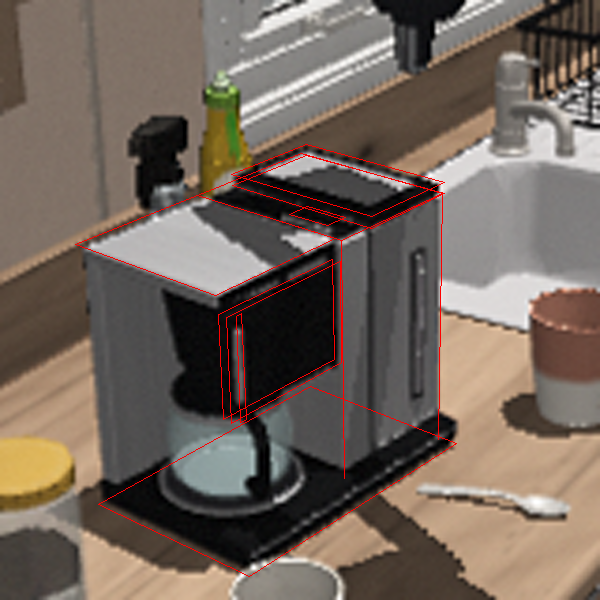

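apply_moves:
  plan: "-2 0 0.7 0 1;-2.5 0 0.7 0 1;-2.2 0.3 0.6 0 1;-0.8 0.5 0 0 1;0 0 0 0 1"

```text
t: 19.65
position: [516.6, -108.6, 302.3]
orientation: [-0.465, 0.534, -0.528, 0.468]
force: [0.5, -0.6, -0.6]
gripper_width: -0.2
```

```bash
python3 - <<'E'
from h import *
plan([[-45,-18,300],[-45,-18,225]])
E
```

```text
t 19.65 now machine [-46.6 -17.6 302.3] F [ 0.5 -0.6 -0.6] zaz-mach -0.0030062024759295036
[-45 -18 300] world [ 518. -109.  300.] tool cm [0.04 0.22 0.16] rows 1.0
[-45 -18 225] world [ 518. -109.  225.] tool cm [0.07 7.5  0.03] rows 2.0
```

apply_moves:
  plan: "0 2 0 0 1;0 2.2 0 0 1;0 2 0 0 1;0 1 0.1 0 1;0 0 0 0 1"

```text
t: 20.27
position: [516.7, -110.7, 227.8]
orientation: [-0.465, 0.535, -0.528, 0.468]
force: [0.0, 0.3, -0.7]
gripper_width: -0.1
```

```bash
python3 - <<'E'
from h import *
plan([[-45,-18,212],[-45,-18,208]])
p=camera_params('wrist');im=snapshot('wrist')
o=draw(im,p,Q,.0,0,(0,0,640,480),1.25);cv2.imwrite('pics/w18.png',o)
im2=snapshot('scene');cv2.imwrite('pics/s18.png',cv2.resize(im2[170:250,260:350],None,fx=7,fy=7,interpolation=cv2.INTER_CUBIC))
E
```

```text
t 20.275 now machine [-46.2 -19.6 227.8] F [ 0.   0.3 -0.7] zaz-mach -0.005146306118237631
[-45 -18 212] world [ 518. -109.  212.] tool cm [-0.15  1.58  0.13] rows 1.0
[-45 -18 208] world [ 518. -109.  208.] tool cm [0.  0.4 0. ] rows 1.0
```

View pics/s18.png

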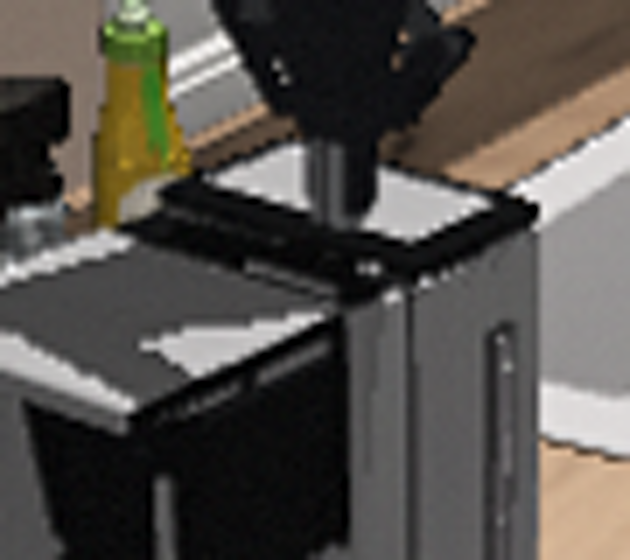

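View pics/w18.png

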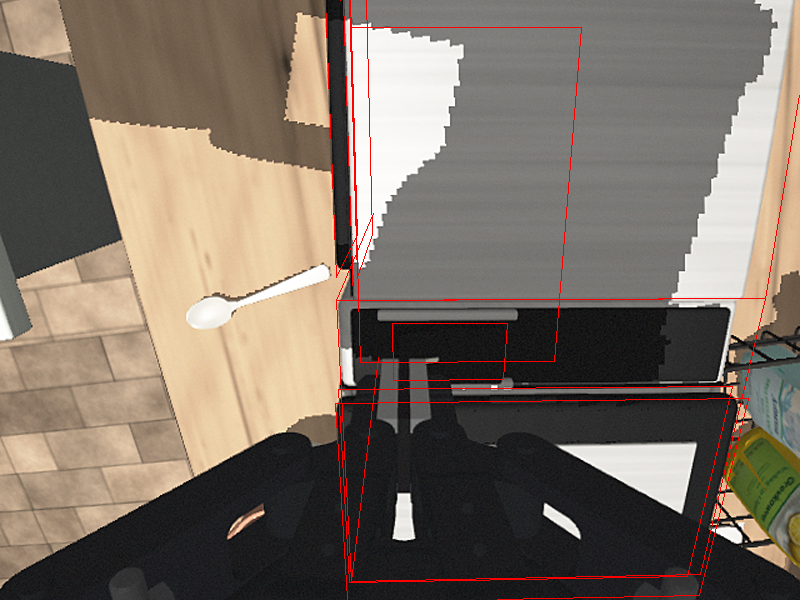

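apply_moves:
  plan: "-0.1 0.5 0.1 0 1;-0.1 0.5 0.1 0 1;0 0.3 0 0 1;0 0.3 0 0 1"

```text
t: 20.88
position: [520.9, -109.0, 214.4]
orientation: [-0.464, 0.533, -0.53, 0.469]
force: [-1.6, 0.3, 2.0]
gripper_width: -0.2
```

```bash
python3 - <<'E'
from h import *
plan([[-45,-18,208]])
E
```

```text
t 20.875 now machine [-42.2 -17.4 214.4] F [-1.6  0.3  2. ] zaz-mach -0.004663762434195279
[-45 -18 208] world [ 518. -109.  208.] tool cm [ 0.06  0.64 -0.28] rows 1.0
```

apply_moves:
  plan: "0 0.3 -0.1 0 1;0 0.3 -0.1 0 1"

```text
t: 21.12
position: [519.4, -108.9, 209.8]
orientation: [-0.464, 0.532, -0.531, 0.469]
force: [-4.1, 1.3, 17.4]
gripper_width: 0.0
```

```bash
python3 - <<'E'
from h import *
plan([[-45,-18,208]])
E
```

```text
t 21.125 now machine [-43.7 -17.5 209.8] F [-4.1  1.3 17.4] zaz-mach -0.004593212718407208
[-45 -18 208] world [ 518. -109.  208.] tool cm [ 0.06  0.18 -0.13] rows 1.0
```

Tip at about 243 mm with 17 N, so the rocker has bottomed. I'll retract well clear and check.

apply_moves:
  plan: "0 -0.7 0 0 1;0 -2.5 0 0 1;0 -3.5 0 0 1;0 -4 0 0 1;2.5 -2 -1 0 1;3.5 0 -1 0 1;2.5 0 0 0 1;0 0 0 0 1"

```text
t: 22.12
position: [487.2, -193.3, 340.6]
orientation: [-0.464, 0.531, -0.531, 0.47]
force: [-1.0, 0.3, -0.0]
gripper_width: -0.5
```

```bash
python3 - <<'E'
from h import *
plan([[-45,-18,208]])
p=camera_params('wrist');im=snapshot('wrist');b=cv2.convertScaleAbs(im,alpha=2,beta=20)
cv2.imwrite('pics/w19.png',cv2.resize(im,None,fx=1.25,fy=1.25))
uv=proj(M2W(Q,[-30,-18,242]),p)[0].astype(int);print(uv)
x,y=uv;y0=max(0,y-50);cv2.imwrite('pics/w19z.png',cv2.resize(b[y0:y+50,max(0,x-70):x+70],None,fx=5,fy=5,interpolation=cv2.INTER_CUBIC))
im2=snapshot('scene')
o=draw(im2,camera_params('scene'),Q,.0,0,(220,150,380,310),3.75);cv2.imwrite('pics/s19.png',o)
old=cv2.imread('pics/s17.png')
E
```

```text
t 22.125 now machine [ -65.1 -105.2  340.6] F [-1.   0.3 -0. ] zaz-mach -0.003215524211483606
[-45 -18 208] world [ 518. -109.  208.] tool cm [-8.64 13.33  1.92] rows 3.0
[375  90]
```

View pics/w19.png

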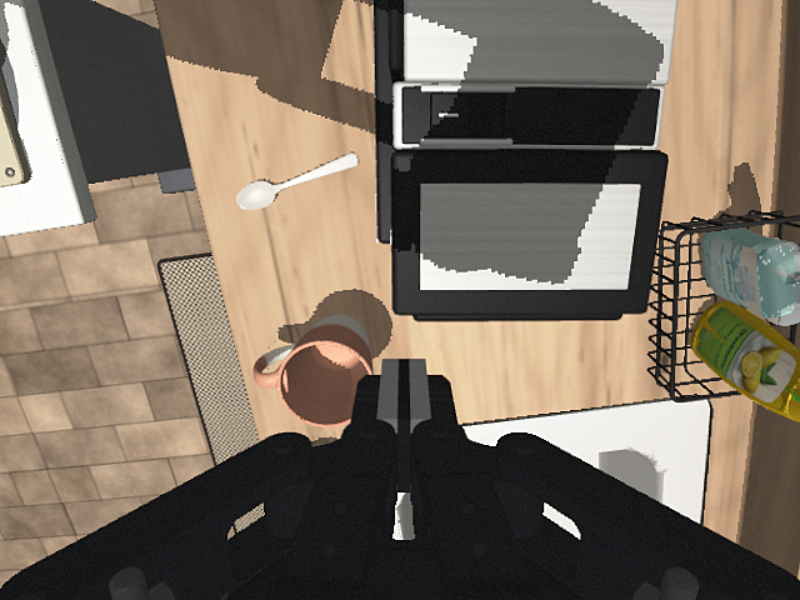

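View pics/w19z.png

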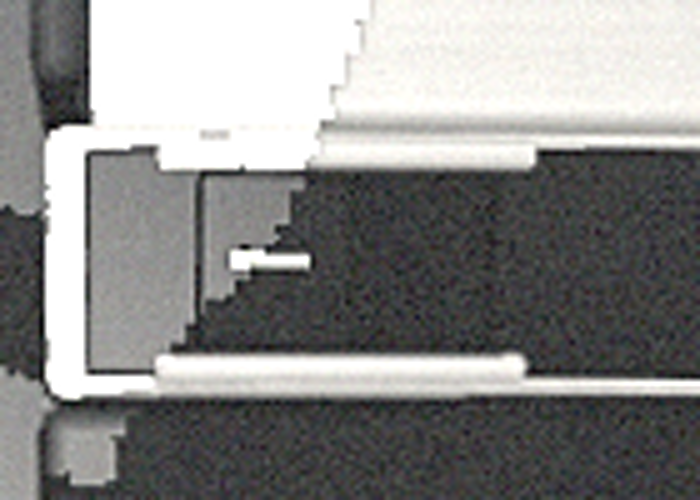

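View pics/s19.png

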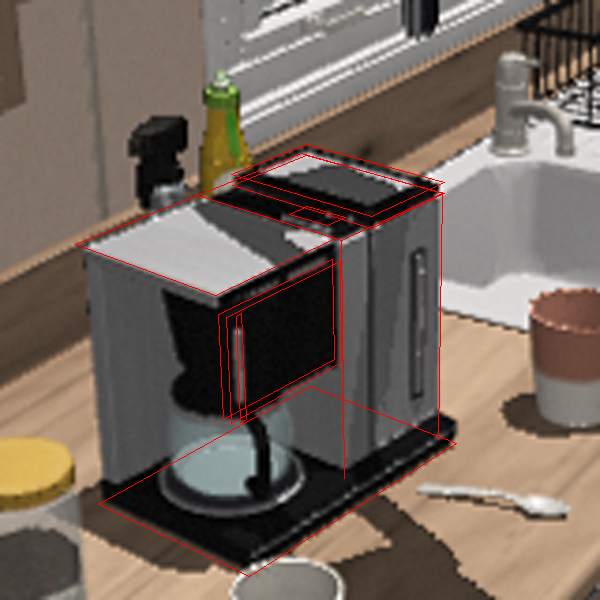

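```bash
python3 - <<'E'
from h import *
a=cv2.imread('pics/w17.png')[85:185,385:555];b=cv2.imread('pics/w19.png')[70:170,370:540]
f=lambda i:cv2.resize(cv2.convertScaleAbs(i,alpha=2.5,beta=30),None,fx=4,fy=2.9)
cv2.imwrite('pics/cmp.png',np.vstack([f(a),f(b)]))
p=camera_params('wrist')
for st,z in((.0,0),(.3,0)):pass
E
```

```text
(no output)
```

View pics/cmp.png

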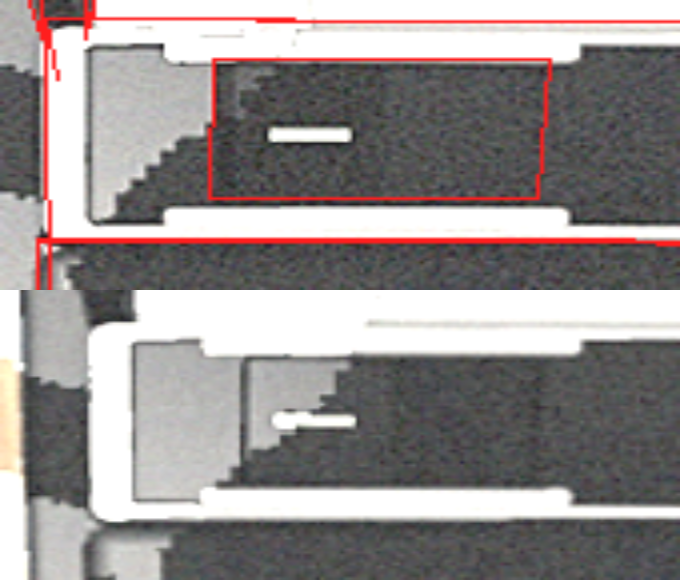

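```bash
python3 -c "
from bench import r
print(r.get_state()['t'],r.get_state()['force']);print(r.job_done())"
```

```text
22.225 [-0.21080635 -0.85336984  0.81324615]
the job is handed in; nothing more can be done
None
```

I pushed the filter holder home, then pressed the tank lid shut, then pressed the front of the rocker switch. The arm was retracted clear before I handed the job in at 22.2 s (no verdict is reported).

**Last checks**
- **Filter holder:** the final push stopped at about 29 N, and the wrist picture taken after backing off fits the holder at a ≈ 0, to within about 0.02 rad. That same push also showed about 17 N upward, which I put down to tool tilt and friction but did not confirm.
- **Tank lid:** it stopped against about 36 N, and its outline matches b = 0 in both the scene and wrist pictures.
- **Rocker switch:** it bottomed with the fingertip at about 243 mm and 17 N. Pictures before and after show its raised front face gone and its mark shifted forward. That is the evidence it is on; I had no direct reading of the switch.
- **Other things:** the jug, mug, spoon and other items in view looked unmoved. The jar, tea box and egg timer were not all checked in the last pictures. Force on the tool was near zero at hand-in.

**What disagreed**
- **Fingertip height:** the visible fingertips sat about 31 to 34 mm above the reported tool point. My first two pushes on the holder passed over the top of its panel without touching it, and a third approach stopped above it. I found the offset by triangulating the fingertips and corrected for it.
- **Tool tilt:** fast moves tilted the tool by up to 3°, so I used small steps after that.

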